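# Pack the laser measure away and click its case shut

## Task

Put the yellow laser measure back in its foam pocket in the open hard case, lying flat with the screen up. Then swing the lid over and press its front edge down until it snaps past the catch and stays fully shut. Leave the other things on the bench where they are.

Things in the scene. Friction and masses are not known exactly. Their poses are not given: they have to be found in the camera images.
- case: Black hard case 160 (x) x 200 (y) x 55 (z) mm with a lime lid, fixed to the bench, left or right. Origin: centre of its underside; x points from its front wall to its hinge side (away from the robot at yaw 0), z up. Walls 5 mm, rim at z = 55 mm. Inside, dark foam with a pocket for the meter; a side compartment at +y holds two cells and a red plate (fixed).
- pocket (a point): Centre of the pocket's floor, 12 mm above the case's underside, 27 mm to -y of its centre; axes as the case. The pocket is 55 (x) x 125 (y) mm, 28 mm deep, its foam top 15 mm below the rim. For 60 mm amid its length the foam is cut away on both sides in x, to the case's walls and the pocket's floor, as finger scoops.
- lid (a joint): Lid angle, rad: 0 = shut and flush, 1.57 = upright, to 1.95 = leaning back; starts at 1.7 to 1.9. Stiff hinge (0.16 N m friction): the lid (0.15 kg) stays at any angle. Near 0.08 a tongue on its front meets a sprung roller catch on the case's front wall; 10 to 14 N down near the front edge snaps it past and the catch then holds it at 0. Not snapped past, it stays 5 to 13 mm ajar.
- lid_hinge (a point): Point on the hinge axis, middle of the case's width, on the rim's back edge (80 mm to +x of the case's centre, z = 55 mm). The axis runs along the case's y.
- lid_edge (a point): Middle of the lid's free edge on its outer face (top when shut), 160 mm from the hinge line. Lid: lime slab 160 x 200 mm, 14 mm thick, inner face in the plane of the hinge axis. A black tongue 50 mm wide stands 11 mm beyond the free edge and reaches 30 mm below the inner face. x points from free edge to hinge, z is the outward normal.
- meter: Yellow laser distance meter with black ends, a screen and keys on its top: 45 (x) x 115 (y) x 28 (z) mm, 0.14 kg, lying flat and loose, screen up. Origin: centre of its underside; z up out of the screen. It may lie in the pocket either way round.
- screwdriver: Bystander: red-handled screwdriver lying along its x, 190 mm long, handle to -x, on the bench between the case and the meter.
- tape: Bystander: yellow tape measure standing on edge, 70 x 38 x 62 mm, left of the work.
- jar: Bystander: amber glass jar with steel cap, 64 mm across, 85 mm tall, far left.
- hammer: Bystander: hammer lying along its x, handle to -x, far right.
Not all that is in view belongs to the job. Leave any purple look-alike of the meter alone.

How it is judged:
On the way, in this order (a step that is already met when the one before it is completed fails the run):
1. the meter lies flat in its pocket, screen up, let go, with the lid still open (x of meter in the frame of pocket between -0.01 and 0.01 m and y of meter in the frame of pocket between -0.01 and 0.01 m and z of meter in the frame of pocket below 0.006 m and angle between meter's own z axis and vertical below 0.12 rad and value of joint lid above 0.3 rad and contact force between the fingers and meter below 0.1 N), for 0.2 s.
2. the lid is pressed shut past its catch (x of meter in the frame of pocket between -0.01 and 0.01 m and y of meter in the frame of pocket between -0.01 and 0.01 m and z of meter in the frame of pocket below 0.006 m and angle between meter's own z axis and vertical below 0.12 rad and value of joint lid below 0.025 rad), for 0.2 s.
At the end, for the whole second after the job is handed in: The meter lies at rest in the pocket: its origin within 10 mm of the pocket point in x and in y and less than 6 mm above it, its z axis within 0.12 rad of vertical; the lid is held shut by its catch (joint below 0.025 rad) (all of step 2 and linear speed of meter below 0.02 m/s); the robot touches nothing.
It fails at once if a bystander (screwdriver, tape measure, jar or hammer) is pushed more than 30 mm (distance of any of screwdriver, tape, jar, hammer from where it was at the start of the episode above 0.03 m).
It also fails if it takes over 58 s, if anything falls off the work surface, if the arm or the gripper's body presses on something with over 40 N, if the wrist force passes 120 N, or if a joint passes its speed limit or range.

## Robot

A 6-joint arm with a two-finger parallel gripper is mounted at the origin on the work surface. World frame = base frame: x ahead of the robot, y to its left, z up, the work surface at z = 0. Lengths are in m, angles in rad, forces in N, time in s.
With the tool pointing down it reaches from about 0.275 to 0.875 m from the base axis. Payload 12.5 kg.
Tool frame: the origin (TCP) lies midway between the tips of the shut fingers; the grasp point (between the pads) lies 19 mm behind it; z points along the fingers, y is the direction in which the jaws open and shut (so a half turn about z gives the same grasp; the last joint's range is limited). The gripper opens to 85 mm and grips with 20 to 120 N. Pads are 22 mm wide; open, the fingers measure 114 mm over their backs; the gripper's body (76 mm by 85 mm) begins 54 mm behind the grasp point. The pads swing forward as they close: fully open they stand 13 mm farther back than shut.
Start: joints at [-1.418, 0.351, 1.652, -0, 1.139, -0.085], TCP at [0.13, -0.535, 0.199] pointing down, gripper open.
Joint ranges: [-2.75, 2.75], [-0.79, 2.1], [0.01, 2.65], [-1.57, 4.71], [0.07, 3.14], [-2.87, 2.87]. Speed limits (rad/s): [2.22, 2.22, 2.79, 3.14, 3.14, 3.14].

## Interface

Orientations are given as a unit quaternion [w, x, y, z].
In Python, from bench import r gives the robot as it stands.
- The arm moves only by the tool drive_tool, never from a script. Its argument "rows" is a list of rows, each an object with "jaw": the gripper's target within -1 to 1 (shut at 1, half-way at 0, fully open at -1); "delta_pos": the shift along the tool's x, y, z in cm, a list of three; "rot": the turn, a rotation vector about the tool's x, y, z in rad, a list of three. A call has 1 to 12 rows; each row is the pose to reach, as a shift and turn from the pose commanded when the call began, along the tool's axes at that moment; what a row does not reach only later rows make up. A row lasts 1/8 s, in which the tool goes at most 62.5 mm and 10.7 degrees, less where a joint would pass 70% of its speed; a pose out of reach is approached as far as the arm can. A call with a gripper value outside its range is refused whole. The fingers move at their own pace and stop on an object; "newtons" is the grip in N (left out, the last holds). Time passes only in rows, so rows that repeat a pose let the fingers close. It gives the time, the measured TCP pose, the force and the opening at its end, in the units of the state.
- r.sense(): the state, without advancing time (a new reading comes with each control period).
- r.snapshot(name): name is "side" or "top"; returns a dict with "pixels" (420x560x3 uint8, red, green, blue), "K" (3x3 intrinsics, pixels), "R" (3x3) and "t" (3): a world point X has camera coordinates R X + t. Camera axes: x right, y down, z forward; pixel columns grow to the right and rows downward; lengths in m; the calibration is good to about 2 mm. A picture is of the moment at which its call begins. There is no depth.
- r.sign_off(): hands the job in, once; it reports no verdict.
The state is a dict: "t": time; "qpos": joint angles; "joint_vel": joint speeds; "joint_torque": joint torques, N m; "position": TCP position; "tcp_rot": TCP orientation; "force": force on the tool from outside, world axes, zero at the start; "wrist_torque": the same for the moment, N m; "gripper_width": opening from 0.0 (shut) to 1.0 (fully open).
Only numpy, scipy, OpenCV 4.12 (cv2) and the standard library are available. Lean on these libraries where they do the work, as an engineer would, in place of code of your own. Each camera call takes 0.05 s, during which the arm holds its last target.

## Working session

There is one attempt and no reset: what is moved stays moved. The work goes in short steps, Python scripts to look and compute and a tool call to move; the robot and the scene stay as the last step left them, time stands still between calls to the robot, and variables do not carry over. Pictures are saved under pics/ and viewed, and the job is handed in when it is done.

Besides the shell and the picture viewer there is one more tool, called as name(argument=value, ...), one argument or row to a line, values as JSON. drive_tool: Moves the arm, as the interface text tells. Its arguments: {"type":"object","properties":{"rows":{"type":"array","items":{"type":"object","properties":{"jaw":{"type":"number"},"delta_pos":{"type":"array","items":{"type":"number"}},"rot":{"type":"array","items":{"type":"number"}}}}},"newtons":{"type":"number"}},"required":["rows"]}

```bash
mkdir -p pics; ls; python3 - <<'E'
from bench import r
import cv2,pickle
for n in("top","side"):
    s=r.snapshot(n); pickle.dump(s,open(f"{n}0.pkl","wb")); cv2.imwrite(f"pics/{n}0.png",s["pixels"][:,:,::-1])
    print(n,s["K"],s["R"],s["t"])
print(r.sense())
E
```

```text
pics
top [[497.89421815   0.         279.36489231]
 [  0.         497.89421815 201.72104515]
 [  0.           0.           1.        ]] [[-0.01733698 -0.99982458  0.0070875 ]
 [-0.9945913   0.01651933 -0.10254394]
 [ 0.10240887 -0.00882696 -0.99470323]] [-0.01046841  0.53149895  1.29762099]
side [[426.91502052   0.         282.0793129 ]
 [  0.         426.91502052 206.83779957]
 [  0.           0.           1.        ]] [[-0.87997326 -0.474898    0.01090688]
 [-0.27527449  0.49109494 -0.82646822]
 [ 0.38713179 -0.73027231 -0.56287772]] [0.4367893  0.21600109 1.24152553]
{'t': 0.1, 'qpos': array([-1.41756325e+00,  3.51156273e-01,  1.65236564e+00,  2.38750683e-05,
        1.13910325e+00, -8.46056223e-02]), 'joint_vel': array([-0.00030855, -0.00111508, -0.00221857, -0.00126424, -0.00027431,
       -0.0011271 ]), 'joint_torque': array([ 1.02027941e-03, -5.06832290e+01, -2.91875643e+01, -1.25965885e-04,
        2.63294372e-03,  8.06532825e-06]), 'position': array([ 0.12955856, -0.53417977,  0.19892445]), 'tcp_rot': array([-5.16323104e-04,  9.92937884e-01,  1.18634279e-01, -6.87775442e-06]), 'force': array([ 0.02196904, -0.46051233,  0.04447832]), 'wrist_torque': array([-0.02709549,  0.02500355,  0.032534  ]), 'gripper_width': 1.0023047859391423}
```

View pics/top0.png

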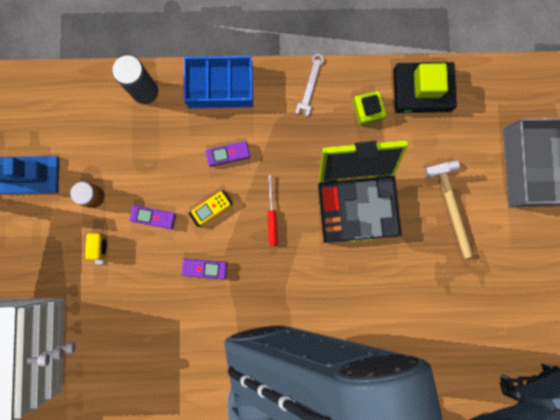

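View pics/side0.png

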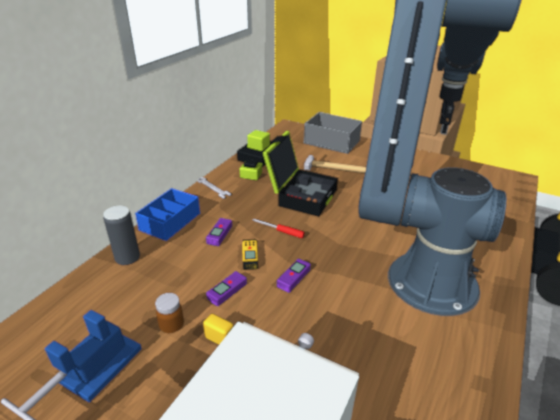

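Candidates in the top view are the yellow meter with screen and keys (210,208), the yellow tape (95,246), and the purple look-alikes (228,154), (152,217) and (205,269). By the description the meter is (210,208), so I'll check it in a close crop.

```bash
python3 - <<'E'
import cv2,pickle,numpy as np
a=pickle.load(open("top0.pkl","rb"))["pixels"][:,:,::-1]
c1=cv2.resize(a[180:240,180:240],(400,400),interpolation=cv2.INTER_CUBIC)
c2=cv2.resize(a[135:250,310:415],(365,400),interpolation=cv2.INTER_CUBIC)
cv2.imwrite("pics/crop0.png",np.hstack([c1,c2]))
b=pickle.load(open("side0.pkl","rb"))["pixels"][:,:,::-1]
cv2.imwrite("pics/crop1.png",cv2.resize(b[120:280,220:360],(700,600)[:2] and (525,600),interpolation=cv2.INTER_CUBIC))
E
```

```text
(no output)
```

View pics/crop0.png

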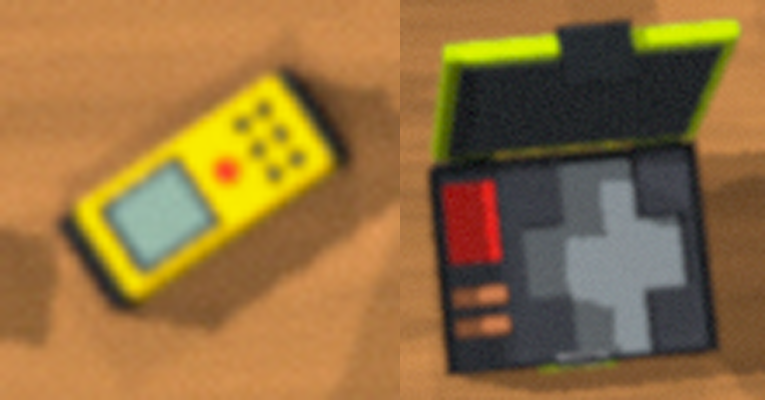

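View pics/crop1.png

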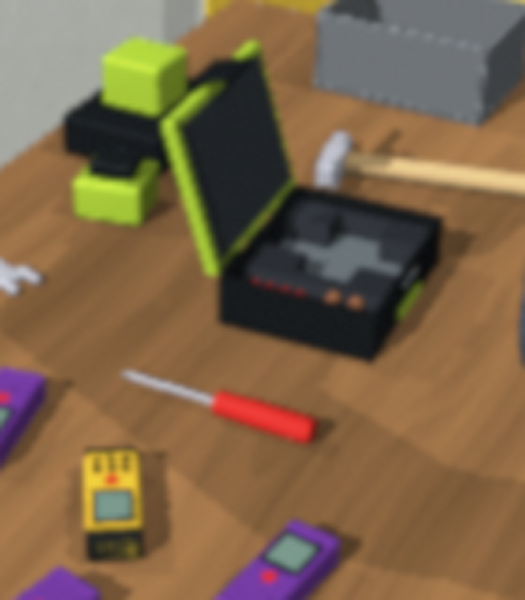

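```bash
cat > h.py <<'E'
import numpy as np,cv2,pickle
from scipy.optimize import least_squares
def proj(s,P):
    c=np.asarray(P,float)@np.array(s["R"]).T+s["t"]; p=c@np.array(s["K"]).T; return p[:,:2]/p[:,2:]
def back(s,uv,z):
    R=np.array(s["R"]);C=-R.T@s["t"]; d=R.T@np.linalg.solve(s["K"],[uv[0],uv[1],1]); return C+d*(z-C[2])/d[2]
def T(p,yaw,L):
    L=np.atleast_2d(np.array(L,float)); c,s=np.cos(yaw),np.sin(yaw)
    return L@np.array([[c,s,0],[-s,c,0],[0,0,1]])+[p[0],p[1],0]
def box(a,b,z0,z1): return [[sx*a,sy*b,z] for z in(z0,z1) for sx,sy in((1,1),(1,-1),(-1,-1),(-1,1))]
def lid(ang):
    # local case frame; lid points: dist d from hinge, thickness h out, y
    def f(d,h,y): return [.08-d*np.cos(ang)+h*np.sin(ang)*1,y,.055+d*np.sin(ang)+h*np.cos(ang)]
    return [f(d,h,y) for h in(0,.014) for d,y in((0,-.1),(0,.1),(.16,.1),(.16,-.1))]
def wire(im,s,P,off,k,col):
    p=(proj(s,P)+.5-np.array(off))*k
    for i in range(4):
        for a,b in((i,(i+1)%4),(4+i,4+(i+1)%4),(i,4+i)):
            cv2.line(im,tuple(np.int32(p[a])),tuple(np.int32(p[b])),col,1)
def crop(s,u0,v0,u1,v1,k): return cv2.resize(np.ascontiguousarray(s["pixels"][v0:v1,u0:u1,::-1]),None,fx=k,fy=k,interpolation=cv2.INTER_CUBIC)
E
python3 - <<'E'
from h import *
t=pickle.load(open("top0.pkl","rb"));sd=pickle.load(open("side0.pkl","rb"))
rim=[(319.5,183.3),(394,176.7),(401.5,235.1),(324.4,242.3)]
R=[back(t,p,.055) for p in rim]; print(np.round(R,4), [np.linalg.norm(R[i]-R[(i+1)%4]) for i in range(4)])
L=[[.08,.1,.055],[.08,-.1,.055],[-.08,-.1,.055],[-.08,.1,.055]]
f=least_squares(lambda q:(proj(t,T(q,q[2],L))-rim).ravel(),[.5,-.15,0]); print("case",f.x,f.fun)
mc=[(180+u/6.667,180+v/6.667) for u,v in((62,225),(125,308),(348,160),(285,70))]
M=[back(t,p,.028) for p in mc]; print(np.round(M,4),[np.linalg.norm(M[i]-M[(i+1)%4]) for i in range(4)])
m=np.mean(M,0); d=(M[2]+M[3]-M[0]-M[1]); yawm=np.arctan2(-d[0],d[1]); print("meter",m,"long axis dir",np.arctan2(d[1],d[0]),yawm)
# wire check
hc=crop(t,300,130,420,255,5); wire(hc,t,T(f.x,f.x[2],box(.08,.1,0,.055)),(300,130),5,(0,0,255))
for a in(1.7,1.8,1.9):
    wire(hc,t,T(f.x,f.x[2],lid(a)),(300,130),5,(255,(a-1.7)*1200,0))
cv2.imwrite("pics/w0.png",hc)
hs=crop(sd,250,120,350,220,6); wire(hs,sd,T(f.x,f.x[2],box(.08,.1,0,.055)),(250,120),6,(0,0,255))
for a in(1.7,1.8,1.9):
    wire(hs,sd,T(f.x,f.x[2],lid(a)),(250,120),6,(255,(a-1.7)*1200,0))
cv2.imwrite("pics/w1.png",hs)
h1=crop(t,180,180,240,240,8); wire(h1,t,T(m,yawm,box(.0225,.0575,0,.028)),(180,180),8,(0,0,255))
h2=crop(sd,220,220,280,280,8); wire(h2,sd,T(m,yawm,box(.0225,.0575,0,.028)),(220,220),8,(0,0,255))
cv2.imwrite("pics/w2.png",cv2.resize(np.hstack([h1,h2]),(800,400)))
E
```

```text
[[ 0.5751 -0.1251  0.055 ]
 [ 0.5894 -0.3211  0.055 ]
 [ 0.4362 -0.3343  0.055 ]
 [ 0.421  -0.1338  0.055 ]] [np.float64(0.19649060360586448), np.float64(0.15376852564786267), np.float64(0.20101277591521086), np.float64(0.15433901613729173)]
case [ 0.50549908 -0.22856582  0.07282302] [-0.82557444 -1.08601392  0.48648033 -1.20903195 -0.00523988  1.23447781
  0.34378476  0.99602469]
[[0.5031 0.2197 0.028 ]
 [0.4697 0.1947 0.028 ]
 [0.5272 0.1059 0.028 ]
 [0.5637 0.1308 0.028 ]] [np.float64(0.041730280356160894), np.float64(0.10578691940461227), np.float64(0.04421576754282716), np.float64(0.10760696964044562)]
meter [0.51592453 0.16278966 0.028     ] long axis dir -0.9841630477444657 -2.5549593745393624
```

View pics/w0.png

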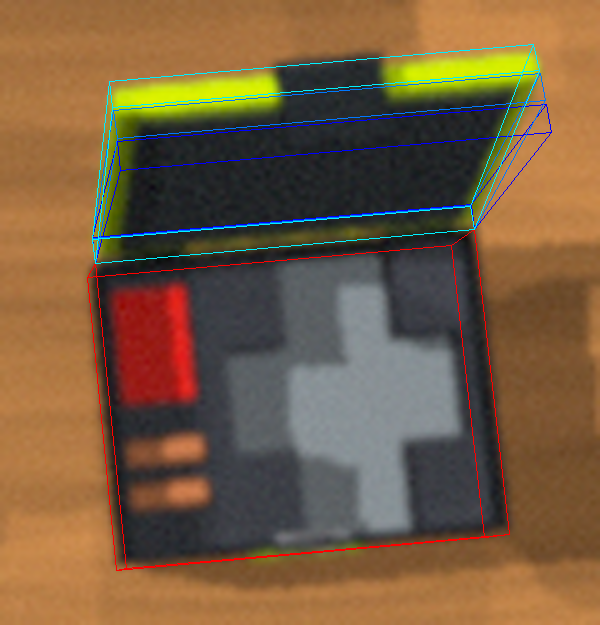

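View pics/w1.png

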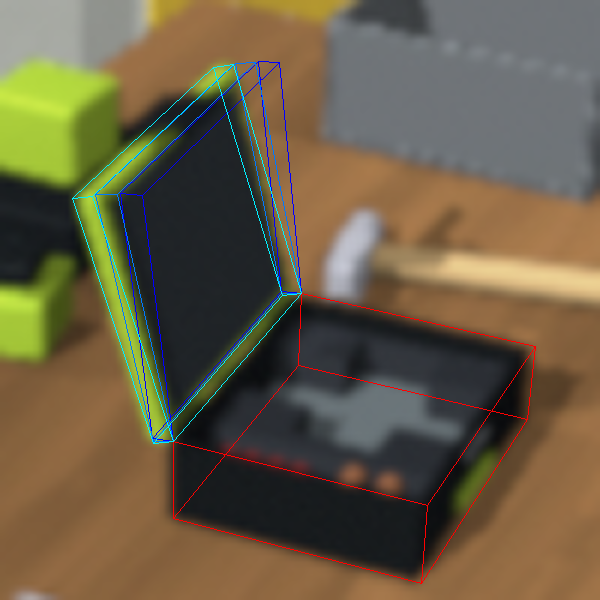

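View pics/w2.png

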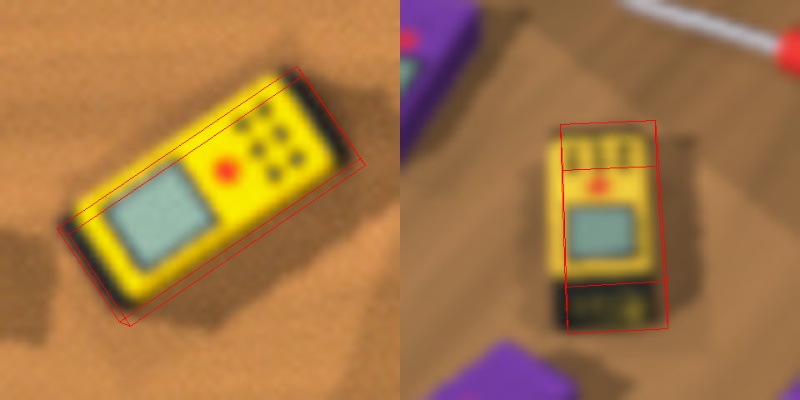

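```bash
cat >> h.py <<'E'
from scipy.ndimage import map_coordinates
def hullres(s,P,skip=None,w=4,n=25):
    im=cv2.GaussianBlur(np.float32(s["pixels"]),(0,0),.8)
    p=proj(s,P); h=cv2.convexHull(np.float32(p),returnPoints=False)[:,0]
    c=p[h].mean(0); out=[]
    for i in range(len(h)):
        ia,ib=h[i],h[(i+1)%len(h)]; a,b=p[ia],p[ib]
        if np.linalg.norm(a-b)<8 or (skip and {ia%8,ib%8}<=set(skip)): continue
        nrm=np.array([b[1]-a[1],a[0]-b[0]]);nrm/=np.linalg.norm(nrm)
        if nrm@((a+b)/2-c)<0: nrm=-nrm
        q=np.arange(-w,w+.01,.25); prof=np.zeros(len(q)-1)
        X=[a+(b-a)*f for f in np.linspace(.15,.85,n)]
        for ch in range(3):
            v=np.array([[map_coordinates(im[:,:,ch],[[x[1]+nrm[1]*k],[x[0]+nrm[0]*k]],order=1)[0] for k in q] for x in X]).mean(0)
            prof+=np.abs(np.diff(v))
        k=np.argmax(prof); qq=(q[:-1]+q[1:])/2
        out.append((ia,ib,qq[k],prof[k],nrm,(a+b)/2))
    return out
def fit(views,mk,q,skip=(),it=12):
    q=np.array(q,float)
    for _ in range(it):
        A=[];B=[]
        for s,w in views:
            for ia,ib,d,g,n,m in hullres(s,mk(q),skip,w=w):
                # derivative of edge mid along normal
                row=[]
                for j in range(3):
                    e=np.zeros(3);e[j]=1e-4
                    P0=proj(s,mk(q));P1=proj(s,mk(q+e))
                    row.append((((P1-P0)[ia]+(P1-P0)[ib])/2@n)/1e-4)
                    
                A.append(row);B.append(d)
        dq=np.linalg.lstsq(np.array(A),np.array(B),rcond=None)[0]; q=q+.6*dq
    return q,np.array(B)
E
python3 - <<'E'
from h import *
t=pickle.load(open("top0.pkl","rb"));sd=pickle.load(open("side0.pkl","rb"))
mk=lambda q:T(q,q[2],box(.0225,.0575,0,.028))
for V in([(t,3)],[(sd,3)],[(t,3),(sd,3)]):
    q,B=fit(V,mk,[.518,.163,.587]); print("meter",np.round(q,4),B)
q_m=q
ck=lambda q:T(q,q[2],box(.08,.1,0,.055))
for V in([(t,4)],[(sd,4)],[(t,4),(sd,4)]):
    q,B=fit(V,ck,[.508,-.2285,.0728],skip=(0,1,4,5)); print("case",np.round(q,4),B)
hc=crop(t,300,130,420,255,4); wire(hc,t,ck(q),(300,130),4,(0,0,255))
hs=crop(sd,250,120,350,220,5);  wire(hs,sd,ck(q),(250,120),5,(0,0,255))
wire(hc,t,T(q,q[2],lid(1.85)),(300,130),4,(255,255,0));wire(hs,sd,T(q,q[2],lid(1.85)),(250,120),5,(255,255,0))
cv2.imwrite("pics/v0.png",cv2.resize(np.hstack([cv2.resize(hc,(480,500)),cv2.resize(hs,(500,500))]),(800,408)))
h1=crop(t,180,180,240,240,8); wire(h1,t,mk(q_m),(180,180),8,(0,0,255))
h2=crop(sd,220,220,280,280,8); wire(h2,sd,mk(q_m),(220,220),8,(0,0,255))
cv2.imwrite("pics/v1.png",cv2.resize(np.hstack([h1,h2]),(800,400)))
E
```

```text
meter [5.95000e-01 5.13100e-01 7.70659e+02] [ 1.125 -2.875  2.875 -2.375]
meter [   3.4132    3.6028 2400.1769] [-2.875 -2.875 -2.875 -2.875 -2.875 -2.875]
meter [  0.5226   0.1724 -38.7839] [-0.625  2.875 -1.125 -0.375 -0.875 -2.625  1.875  2.875]
case [ 4.702000e-01 -1.578500e+00 -2.032752e+03] [-3.875 -3.875 -3.875 -3.875]
case [ 0.5062 -0.2271  0.1206] [ 0.125  3.875 -0.125 -0.125]
case [ 0.5098 -0.229   0.0712] [ 0.625 -0.375 -0.125  0.125 -0.875  0.125 -0.375]
```

View pics/v0.png

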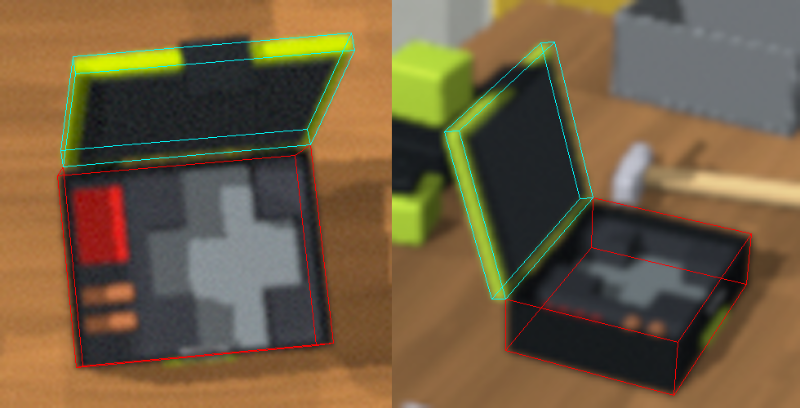

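View pics/v1.png

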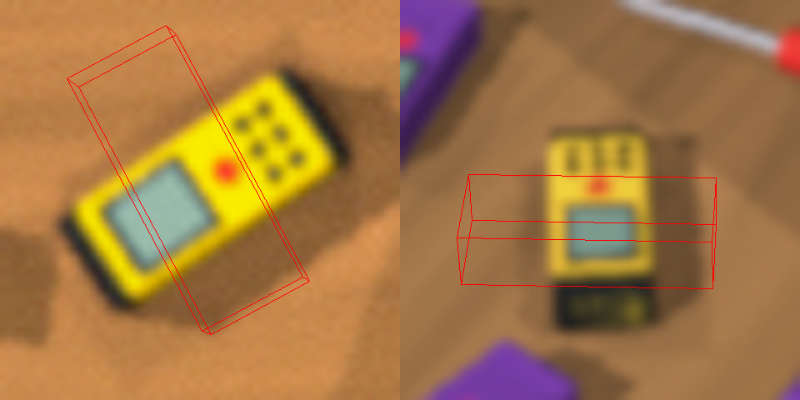

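```bash
python3 - <<'E'
from h import *
t=pickle.load(open("top0.pkl","rb"));sd=pickle.load(open("side0.pkl","rb"))
mk=lambda q:T(q,q[2],box(.0225,.0575,0,.028))
best=[]
# grid/Nelder on mean gradient along silhouette edges
from scipy.optimize import minimize
ims={}
for k,s in(("t",t),("s",sd)):
    g=cv2.GaussianBlur(np.float32(s["pixels"]),(0,0),1.0)
    hsv=cv2.cvtColor(s["pixels"],cv2.COLOR_RGB2HSV).astype(int)
    p=s["pixels"].astype(int)
    yel=(p[:,:,0]-p[:,:,2]>100)&(hsv[:,:,1]>170)&(hsv[:,:,0]>20)
    c=(210,208) if k=="t" else(250,253)
    y,x=np.nonzero(yel[c[1]-30:c[1]+30,c[0]-30:c[0]+30]); x=x+c[0]-30;y=y+c[1]-30
    print(k,len(x),x.mean(),y.mean(),x.min(),x.max(),y.min(),y.max(),cv2.minAreaRect(np.float32(np.c_[x,y])))
for w in(1.5,2,2.5):
  for V in([(t,w)],[(t,w),(sd,w)]):
    q,B=fit(V,mk,[.519,.163,.587],it=8); print(w,np.round(q,4),B)
for x0 in(.516,.519,.522):
    for s in(t,sd):
        print(x0,[ (round(d,2),int(g)) for _,_,d,g,_,_ in hullres(s,mk([x0,.163,.587]))])
E
```

```text
t 483 212.46997929606624 206.2049689440994 191 229 191 224 ((210.15383911132812, 207.7307586669922), (18.027755737304688, 37.164913177490234), 56.30992889404297)
s 196 248.69897959183675 249.0 220 257 225 282 ((240.8060302734375, 250.95977783203125), (57.8646125793457, 33.163719177246094), 80.86982727050781)
1.5 [  0.5652   0.1572 -24.939 ] [ 1.125  0.375 -1.375 -1.375]
1.5 [0.5235 0.1714 1.6706] [-1.375 -1.375  0.375 -1.375  1.375 -0.625  0.125 -0.875]
2 [5.573000e-01 2.770000e-01 6.473395e+02] [-1.875  1.625 -0.875 -1.375]
2 [ 0.519   0.1696 -4.6076] [-1.875  1.875 -1.875 -1.375  0.125  1.875 -0.125  0.875]
2.5 [   0.613     0.1993 -184.6265] [ 1.875  2.125 -0.125 -2.375]
2.5 [0.5223 0.1706 6.2569] [ 1.125 -0.125 -0.125 -2.125 -0.125 -1.125  1.375  1.875]
0.516 [(np.float64(-2.38), 20), (np.float64(-3.38), 33), (np.float64(1.38), 19), (np.float64(-3.38), 32)]
0.516 [(np.float64(0.12), 14), (np.float64(2.38), 15), (np.float64(-2.12), 10), (np.float64(-1.88), 14)]
0.519 [(np.float64(-1.38), 20), (np.float64(-2.62), 33), (np.float64(0.62), 19), (np.float64(-3.88), 34)]
0.519 [(np.float64(0.38), 14), (np.float64(1.62), 15), (np.float64(-2.38), 11), (np.float64(-0.88), 14)]
0.522 [(np.float64(-0.62), 20), (np.float64(-2.12), 33), (np.float64(-0.38), 19), (np.float64(-3.88), 29)]
0.522 [(np.float64(0.88), 15), (np.float64(0.88), 15), (np.float64(-2.62), 11), (np.float64(-0.12), 14)]
```

```bash
python3 - <<'E'
from h import *
t=pickle.load(open("top0.pkl","rb"));sd=pickle.load(open("side0.pkl","rb"))
a=np.deg2rad(56.31-90); c=np.array([210.15,207.73]); d=np.array([np.cos(a),np.sin(a)])*18
p,q=back(t,c-d,.028),back(t,c+d,.028); v=q-p; yaw=np.arctan2(-v[0],v[1])%np.pi
print(back(t,c,.028),yaw-np.pi if yaw>1.57 else yaw, np.linalg.norm(v)/36)
rows=[]
for x,y,w in((.519,.1635,.587),(.5215,.1645,.587)):
    P=T((x,y),w,box(.0225,.0575,0,.028))
    h1=crop(t,185,183,235,233,8); wire(h1,t,P,(185,183),8,(0,0,255))
    h2=crop(sd,225,228,275,278,8); wire(h2,sd,P,(225,228),8,(0,0,255)); rows.append(np.hstack([h1,h2]))
cv2.imwrite("pics/v3.png",cv2.resize(np.vstack(rows),(600,600)))
E
```

```text
[0.51819994 0.16446766 0.028     ] 0.5778594561235666 0.0026388343114458345
```

View pics/v3.png

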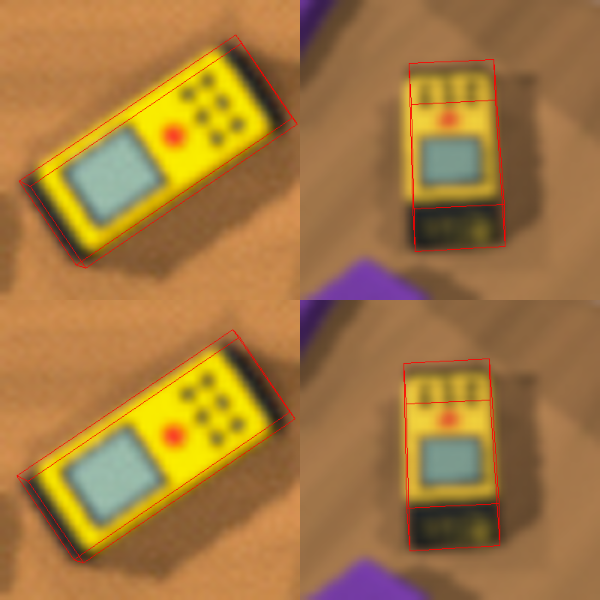

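The close crop settles it: the yellow meter is at top (210,208), and it has a screen, red key and keypad. In metres, the meter is at (0.521, 0.164) with yaw 0.58, the case at (0.510, -0.229) with yaw 0.071, and the lid at about 1.85. Next I'll work out the move to a point above the meter.

```bash
cat > mv.py <<'E'
import sys,numpy as np
from scipy.spatial.transform import Rotation as Ro
def down(psi): return Ro.from_euler('z',psi)*Ro.from_euler('x',np.pi)
def go(p,psi=None,Rt=None):
    from bench import r
    s=r.sense(); q=s["tcp_rot"]; R=Ro.from_quat([q[1],q[2],q[3],q[0]])
    if Rt is None: Rt=down(psi)
    x=R.as_matrix()[:,0]
    print("t",round(s["t"],2),"pos",np.round(s["position"],4),"psi",round(np.arctan2(x[1],x[0]),4),"z",np.round(R.as_matrix()[:,2],3),"F",np.round(s["force"],2),"w",round(s["gripper_width"],3))
    print("delta cm",np.round(R.inv().apply(np.array(p)-s["position"])*100,2),"rot",np.round((R.inv()*Rt).as_rotvec(),3))
if __name__=="__main__":
    v=[float(a) for a in sys.argv[1:]]; go(v[:3],v[3])
E
python3 mv.py .521 .164 .15 2.15
```

```text
t 0.1 pos [ 0.1296 -0.5342  0.1989] psi 0.2378 z [-0.     0.001 -1.   ] F [ 0.02 -0.46  0.04] w 1.002
delta cm [ 54.49 -58.63   4.96] rot [-1.000e-03 -1.000e-03 -1.912e+00]
```

drive_tool(
  rows=[
    {"jaw": -1, "delta_pos": [54.5, -58.6, 2], "rot": [0, 0, -1.912]},
    {"jaw": -1, "delta_pos": [54.5, -58.6, 2], "rot": [0, 0, -1.912]},
    {"jaw": -1, "delta_pos": [54.5, -58.6, 2], "rot": [0, 0, -1.912]},
    {"jaw": -1, "delta_pos": [54.5, -58.6, 2], "rot": [0, 0, -1.912]},
    {"jaw": -1, "delta_pos": [54.5, -58.6, 2], "rot": [0, 0, -1.912]},
    {"jaw": -1, "delta_pos": [54.5, -58.6, 2], "rot": [0, 0, -1.912]},
    {"jaw": -1, "delta_pos": [54.5, -58.6, 2], "rot": [0, 0, -1.912]},
    {"jaw": -1, "delta_pos": [54.5, -58.6, 2], "rot": [0, 0, -1.912]},
    {"jaw": -1, "delta_pos": [54.5, -58.6, 2], "rot": [0, 0, -1.912]},
    {"jaw": -1, "delta_pos": [54.5, -58.6, 2], "rot": [0, 0, -1.912]},
    {"jaw": -1, "delta_pos": [54.5, -58.6, 2], "rot": [0, 0, -1.912]},
    {"jaw": -1, "delta_pos": [54.5, -58.6, 2], "rot": [0, 0, -1.912]},
  ],
)

```text
t: 1.6
position: [0.4971, 0.1215, 0.1805]
tcp_rot: [-0.0, 0.475, 0.88, -0.0]
force: [1.7, -1.4, 0.5]
gripper_width: 1.001
```

```bash
python3 mv.py .521 .164 .08 2.15
```

```text
t 1.6 pos [0.4971 0.1215 0.1805] psi 2.1507 z [-0. -0. -1.] F [ 1.74 -1.39  0.5 ] w 1.001
delta cm [ 2.25  4.33 10.04] rot [-0.     0.     0.001]
```

drive_tool(
  rows=[
    {"jaw": -1, "delta_pos": [2.2, 4.3, 4], "rot": [0, 0, 0]},
    {"jaw": -1, "delta_pos": [2.2, 4.3, 8], "rot": [0, 0, 0]},
    {"jaw": -1, "delta_pos": [2.2, 4.3, 10], "rot": [0, 0, 0]},
    {"jaw": -1, "delta_pos": [2.2, 4.3, 10], "rot": [0, 0, 0]},
  ],
)

```text
t: 2.1
position: [0.5194, 0.1611, 0.0792]
tcp_rot: [-0.001, 0.476, 0.88, -0.001]
force: [-0.3, -1.1, -0.3]
gripper_width: 1.001
```

```bash
python3 mv.py .521 .164 .003 2.15; python3 - <<'E'
from h import *
from bench import r
t=r.snapshot("top");s=r.snapshot("side")
cv2.imwrite("pics/a0.png",np.hstack([cv2.resize(crop(t,170,160,250,240,5),(400,400)),cv2.resize(crop(s,205,205,285,285,5),(400,400))]))
E
```

```text
t 2.1 pos [0.5194 0.1611 0.0792] psi 2.1499 z [-0.003 -0.001 -1.   ] F [-0.29 -1.08 -0.33] w 1.001
delta cm [0.14 0.32 7.62] rot [-0.003 -0.001 -0.   ]
```

View pics/a0.png

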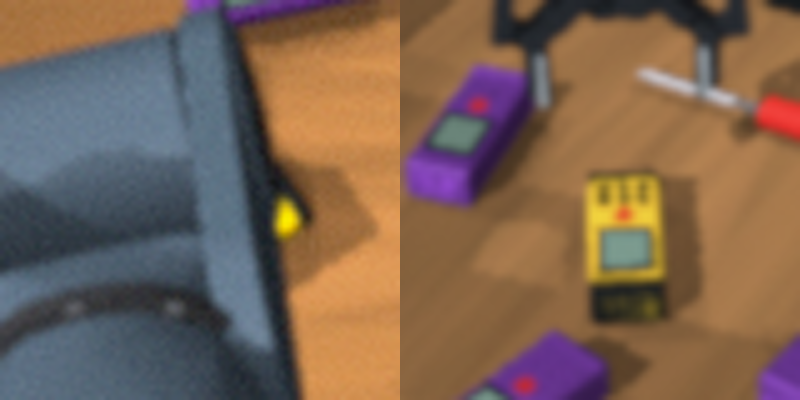

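drive_tool(
  rows=[
    {"jaw": -1, "delta_pos": [0.1, 0.2, 4], "rot": [0, 0, 0]},
    {"jaw": -1, "delta_pos": [0.1, 0.2, 4], "rot": [0, 0, 0]},
    {"jaw": -1, "delta_pos": [0.1, 0.2, 4], "rot": [0, 0, 0]},
  ],
)

```text
t: 2.58
position: [0.5224, 0.1633, 0.0423]
tcp_rot: [0.001, 0.476, 0.88, 0.001]
force: [-0.7, -0.7, 0.0]
gripper_width: 1.003
```

```bash
python3 mv.py .521 .164 .003 2.15; python3 - <<'E'
from h import *
from bench import r
s=r.snapshot("side")
cv2.imwrite("pics/a1.png",crop(s,205,205,285,285,6))
E
```

```text
t 2.58 pos [0.5224 0.1633 0.0423] psi 2.1496 z [ 0.002  0.    -1.   ] F [-0.71 -0.7   0.02] w 1.003
delta cm [ 0.14 -0.08  3.93] rot [ 0.002  0.001 -0.   ]
```

View pics/a1.png

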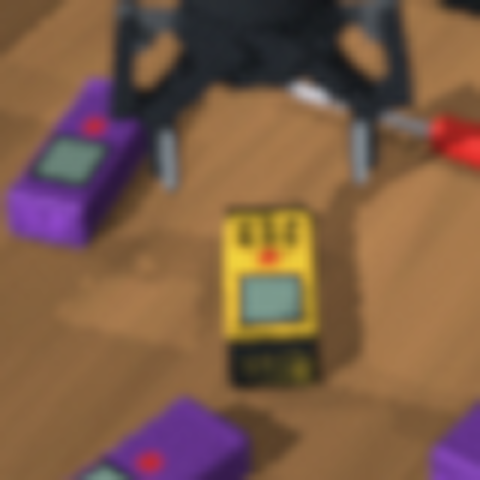

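drive_tool(
  rows=[
    {"jaw": -1, "delta_pos": [0.1, 0, 2], "rot": [0, 0, 0]},
    {"jaw": -1, "delta_pos": [0.1, 0, 3.9], "rot": [0, 0, 0]},
    {"jaw": -1, "delta_pos": [0.1, 0, 3.9], "rot": [0, 0, 0]},
    {"jaw": -1, "delta_pos": [0.1, 0, 3.9], "rot": [0, 0, 0]},
  ],
)

```text
t: 3.12
position: [0.5214, 0.1641, 0.0022]
tcp_rot: [0.0, 0.476, 0.88, 0.0]
force: [0.9, -0.9, -0.7]
gripper_width: 1.001
```

```bash
python3 mv.py .521 .164 .003 2.15; python3 - <<'E'
from h import *
from bench import r
s=r.snapshot("side")
cv2.imwrite("pics/a2.png",crop(s,205,205,285,285,6))
E
```

```text
t 3.12 pos [0.5214 0.1641 0.0022] psi 2.1497 z [ 0.001  0.    -1.   ] F [ 0.93 -0.87 -0.71] w 1.001
delta cm [ 0.01 -0.04 -0.08] rot [ 0.001  0.    -0.   ]
```

View pics/a2.png

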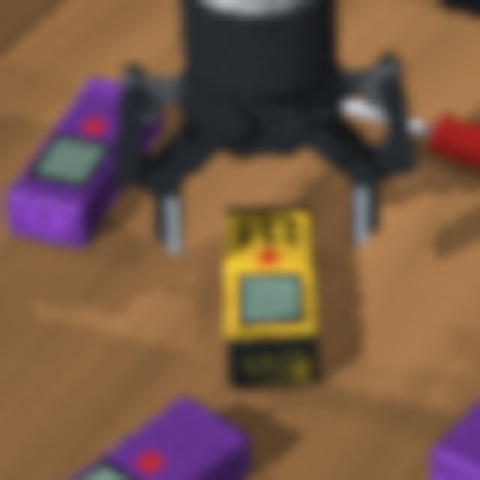

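```bash
python3 - <<'E'
from h import *
sd=pickle.load(open("side0.pkl","rb"))
print(back(sd,(205+268/6,205+247/6),.015),back(sd,(205+175/6,205+252/6),.015),back(sd,(205+362/6,205+243/6),.015))
print((proj(sd,[[.5214,.1641,.015],[.5214,.1641,.0]])-205)*6)
P=np.array(proj(sd,T((.521,.164),.58,box(.0225,.0575,0,.028)))-205)*6;print(P)
E
```

```text
[0.53761772 0.13818375 0.015     ] [0.57778902 0.1652247  0.015     ] [0.49632081 0.11142848 0.015     ]
[[268.09737414 285.00776107]
 [269.02073387 307.25236454]]
[[227.13464161 385.46059762]
 [225.11271577 238.73125337]
 [309.38155153 234.89612941]
 [317.6394888  380.94672877]
 [224.80925914 343.05465716]
 [222.92641548 197.58223003]
 [308.17970156 193.80680782]
 [316.4506334  338.59991446]]
```

```bash
python3 - <<'E'
from h import *
from bench import r
s=r.snapshot("side");t=r.snapshot("top")
k=10
im=crop(s,215,205,285,265,k)
ty=np.array([.836,.548,0]);tx=np.array([-.548,.836,0]);c=np.array([.5214,.1641,0])
for sg in(-1,1):
  for z,col in((.015,(0,0,255)),(.034,(0,255,0)),(.07,(255,0,0))):
    p=(proj(s,[c+ty*sg*.0425+tx*w+[0,0,z] for w in(-.011,.011)])+.5-[215,205])*k
    cv2.line(im,tuple(np.int32(p[0])),tuple(np.int32(p[1])),col,2)
cv2.imwrite("pics/a3.png",im)
cv2.imwrite("pics/a3t.png",crop(t,130,120,290,260,5)[:600,:800])
E
```

```text
(no output)
```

View pics/a3.png

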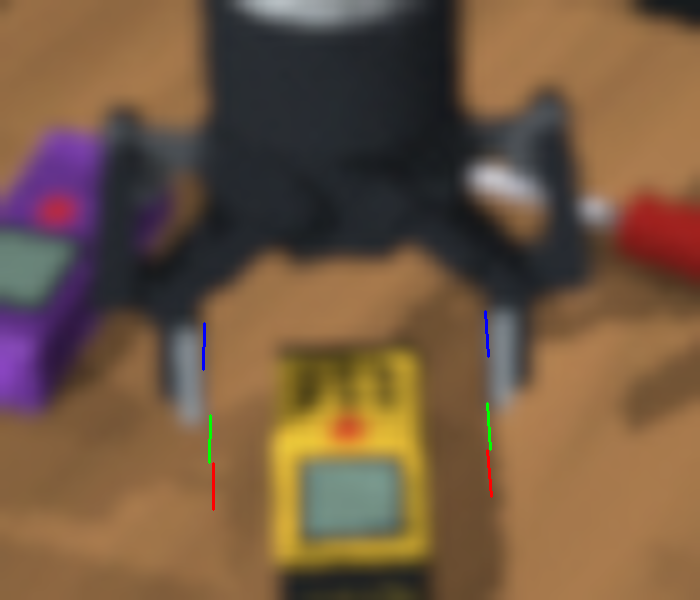

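View pics/a3t.png

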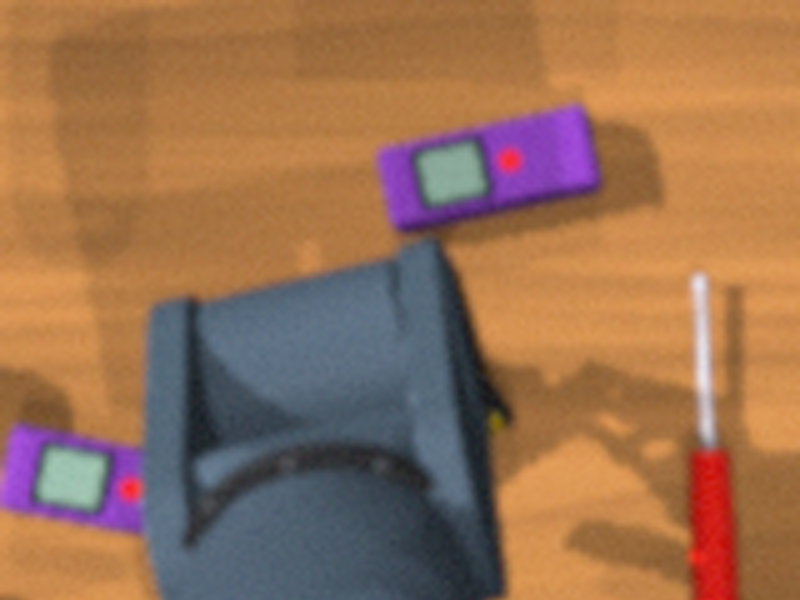

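```bash
python3 - <<'E'
from h import *
from bench import r
print(r.sense())
sd=pickle.load(open("side0.pkl","rb"))
tx=np.array([-.548,.836,0]);c=np.array([.5214,.1641,0])
for w in(-.04,0,.04):
  print(w,[np.round((proj(sd,[c+tx*w+[0,0,z]])[0]+.5-[215,205])*10) for z in(.015,.04,.075,.1)])
C=-np.array(sd["R"]).T@sd["t"];print(C)
# initial image finger tips
cv2.imwrite("pics/a4.png",crop(sd,400,60,520,160,6))
print((proj(sd,[[.1296,-.5342,.199+.013],[.1296,-.5342,.199+.089]])-[400,60])*6)
E
```

```text
{'t': 3.275, 'qpos': array([ 2.19781851e-01,  6.24460219e-01,  1.79318437e+00,  2.56396075e-05,
        7.22975170e-01, -3.59168361e-01]), 'joint_vel': array([-0.00141248,  0.00304484,  0.00208383, -0.00034352, -0.00270978,
        0.00135159]), 'joint_torque': array([-8.43705086e-03, -5.62125242e+01, -1.98664713e+01, -2.92567738e-04,
        6.11426658e-03, -2.48702636e-04]), 'position': array([0.52143577, 0.16413502, 0.0022805 ]), 'tcp_rot': array([3.61520155e-04, 4.75852105e-01, 8.79525177e-01, 3.25586683e-04]), 'force': array([ 1.04809495,  0.08172373, -0.47945756]), 'wrist_torque': array([0.02575108, 0.00935681, 0.00048299]), 'gripper_width': 0.9975748127857292}
-0.04 [array([349., 398.]), array([346., 336.]), array([343., 246.]), array([340., 181.])]
0 [array([352., 480.]), array([349., 417.]), array([345., 327.]), array([343., 261.])]
0.04 [array([355., 567.]), array([352., 503.]), array([348., 412.]), array([346., 345.])]
[-0.03681151  1.00800505  0.87258108]
[[241.26041383 459.33243196]
 [269.36532827 341.59160526]]
```

View pics/a4.png

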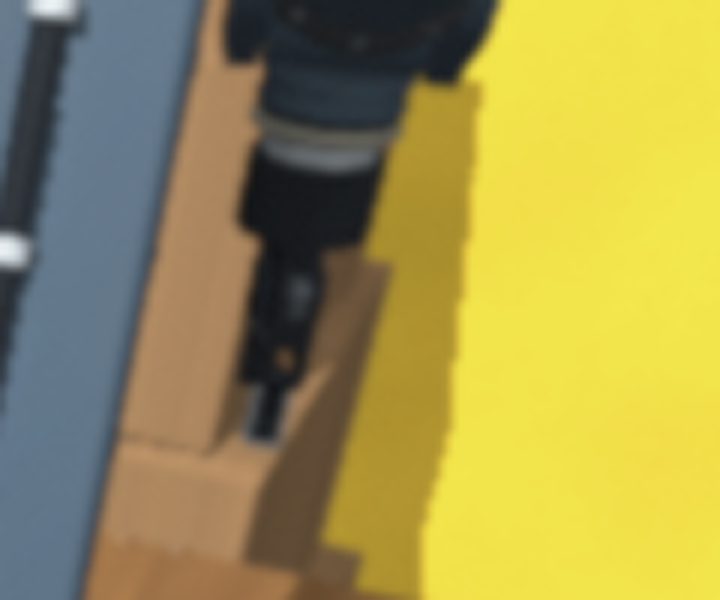

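```bash
python3 - <<'E'
from h import *
sd=pickle.load(open("side0.pkl","rb"));t0=pickle.load(open("top0.pkl","rb"))
y=np.array([.236,-.972,0]);c=np.array([.1296,-.5342,.199])
for sg in(-1,1):
  print(sg,[np.round((proj(sd,[c+y*sg*.05+[0,0,z]])[0]+.5-[400,60])*6) for z in(.0,.013,.032,.05,.09)])
x=np.array([.972,.236,0])
for w in(-.011,.011): print(w,[np.round((proj(sd,[c+x*w-y*.05+[0,0,z]])[0]+.5-[400,60])*6) for z in(.0,.013,.032,.05)])
print(proj(t0,[c,c+[0,0,.1]]))
E
```

```text
-1 [array([243., 517.]), array([248., 497.]), array([255., 468.]), array([262., 439.]), array([277., 375.])]
1 [array([236., 449.]), array([241., 430.]), array([248., 401.]), array([254., 374.]), array([268., 312.])]
-0.011 [array([262., 519.]), array([267., 499.]), array([274., 470.]), array([281., 442.])]
0.011 [array([224., 514.]), array([229., 495.]), array([236., 465.]), array([242., 437.])]
[[512.26148014 368.04877879]
 [535.3604385  379.28346433]]
```

The side view puts the open fingertips about 48 mm above the reported TCP height, where I expected about 13 mm. Closing the jaws gently will test this: they stop near 0.53 if the pads are level with the meter, and shut fully if they are above it.

drive_tool(
  rows=[
    {"jaw": -0.3, "delta_pos": [0, 0, 0], "rot": [0, 0, 0]},
    {"jaw": 0, "delta_pos": [0, 0, 0], "rot": [0, 0, 0]},
    {"jaw": 0.2, "delta_pos": [0, 0, 0], "rot": [0, 0, 0]},
    {"jaw": 0.2, "delta_pos": [0, 0, 0], "rot": [0, 0, 0]},
    {"jaw": 0.2, "delta_pos": [0, 0, 0], "rot": [0, 0, 0]},
  ],
  newtons=20,
)

```text
t: 3.9
position: [0.521, 0.164, 0.0016]
tcp_rot: [-0.0, 0.476, 0.88, -0.0]
force: [-0.2, 0.7, -0.3]
gripper_width: 0.399
```

```bash
python3 mv.py .521 .164 .003 2.15; python3 - <<'E'
from h import *
from bench import r
s=r.snapshot("side")
cv2.imwrite("pics/a5.png",crop(s,215,205,285,265,10))
E
```

```text
t 3.9 pos [0.521  0.164  0.0016] psi 2.1498 z [-0.  0. -1.] F [-0.2   0.74 -0.28] w 0.399
delta cm [-0.   -0.   -0.14] rot [-0. -0. -0.]
```

View pics/a5.png

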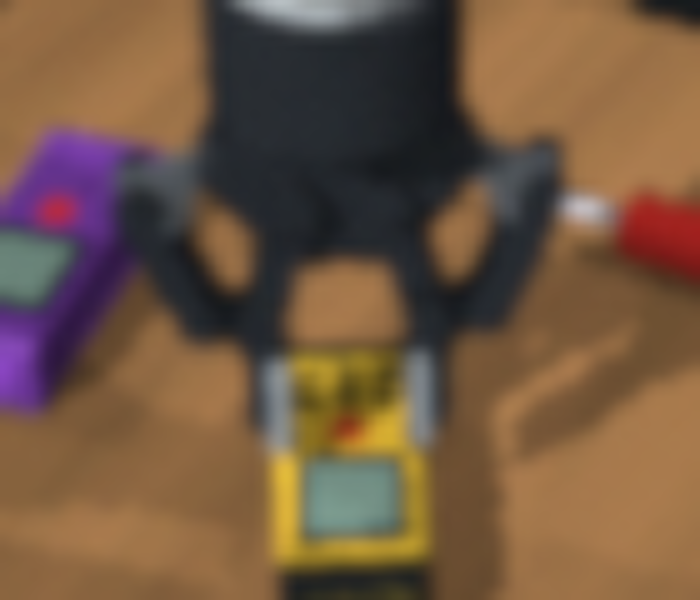

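The jaws passed 45 mm without stopping, down to 34 mm. The side view agrees: the tips are about 40 mm above the reported TCP, a pure z offset of roughly +35 mm. I'll reopen and go lower in small, watched steps.

drive_tool(
  rows=[
    {"jaw": -0.6, "delta_pos": [0, 0, 0], "rot": [0, 0, 0]},
    {"jaw": -0.6, "delta_pos": [0, 0, 0], "rot": [0, 0, 0]},
    {"jaw": -0.6, "delta_pos": [0, 0, 0], "rot": [0, 0, 0]},
    {"jaw": -0.6, "delta_pos": [0, 0, 1], "rot": [0, 0, 0]},
    {"jaw": -0.6, "delta_pos": [0, 0, 2], "rot": [0, 0, 0]},
    {"jaw": -0.6, "delta_pos": [0, 0, 2], "rot": [0, 0, 0]},
  ],
)

```text
t: 4.7
position: [0.5203, 0.1639, -0.0195]
tcp_rot: [-0.001, 0.476, 0.88, -0.001]
force: [0.0, -0.1, 0.5]
gripper_width: 0.799
```

```bash
python3 mv.py .521 .164 -.032 2.15; python3 - <<'E'
from h import *
from bench import r
s=r.snapshot("side")
im=crop(s,215,205,285,265,10)
ty=np.array([.836,.548,0]);tx=np.array([-.548,.836,0]);c=np.array([.5214,.1641,0])
for sg in(-1,1):
  for z,col in((.0,(0,0,255)),(.015,(0,255,0)),(.03,(255,0,0))):
    p=(proj(s,[c+ty*sg*.034+tx*w+[0,0,z] for w in(-.011,.011)])+.5-[215,205])*10
    cv2.line(im,tuple(np.int32(p[0])),tuple(np.int32(p[1])),col,1)
cv2.imwrite("pics/a6.png",im)
E
```

```text
t 4.7 pos [ 0.5203  0.1639 -0.0195] psi 2.1498 z [-0.002 -0.    -1.   ] F [ 0.03 -0.13  0.45] w 0.799
delta cm [-0.03  0.07  1.25] rot [-0.002 -0.001 -0.   ]
```

View pics/a6.png

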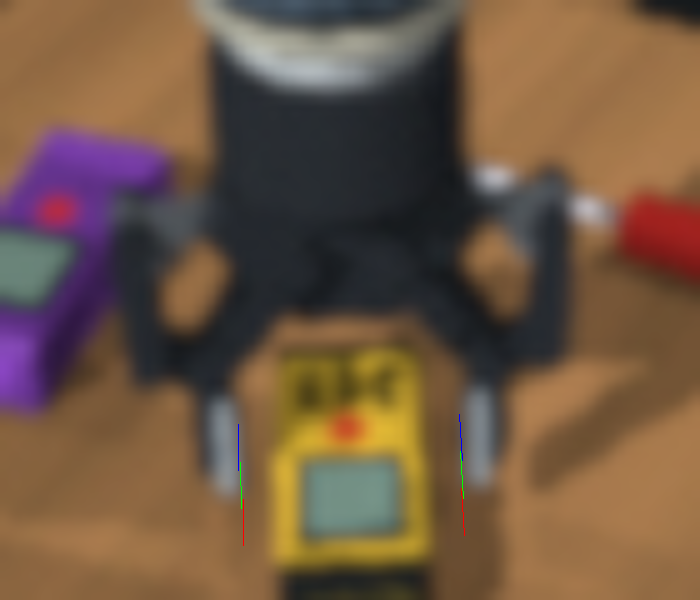

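drive_tool(
  rows=[
    {"jaw": -0.6, "delta_pos": [0, 0, 0.4], "rot": [0, 0, 0]},
    {"jaw": -0.6, "delta_pos": [0, 0, 0.8], "rot": [0, 0, 0]},
    {"jaw": -0.6, "delta_pos": [0, 0, 0.8], "rot": [0, 0, 0]},
    {"jaw": 0, "delta_pos": [0, 0, 0.8], "rot": [0, 0, 0]},
    {"jaw": 0.2, "delta_pos": [0, 0, 0.8], "rot": [0, 0, 0]},
    {"jaw": 0.3, "delta_pos": [0, 0, 0.8], "rot": [0, 0, 0]},
    {"jaw": 0.3, "delta_pos": [0, 0, 0.8], "rot": [0, 0, 0]},
  ],
  newtons=30,
)

```text
t: 5.62
position: [0.5213, 0.1641, -0.0261]
tcp_rot: [0.0, 0.476, 0.88, 0.0]
force: [-0.6, -0.3, 4.4]
gripper_width: 0.524
```

```bash
python3 mv.py .521 .164 -.032 2.15; python3 - <<'E'
from h import *
from bench import r
s=r.snapshot("side")
im=crop(s,215,205,285,265,10)
cv2.imwrite("pics/a7.png",im)
E
```

```text
t 5.62 pos [ 0.5213  0.1641 -0.0261] psi 2.1498 z [ 0.001  0.    -1.   ] F [-0.61 -0.34  4.4 ] w 0.524
delta cm [ 0.   -0.03  0.59] rot [ 0.001  0.    -0.   ]
```

View pics/a7.png

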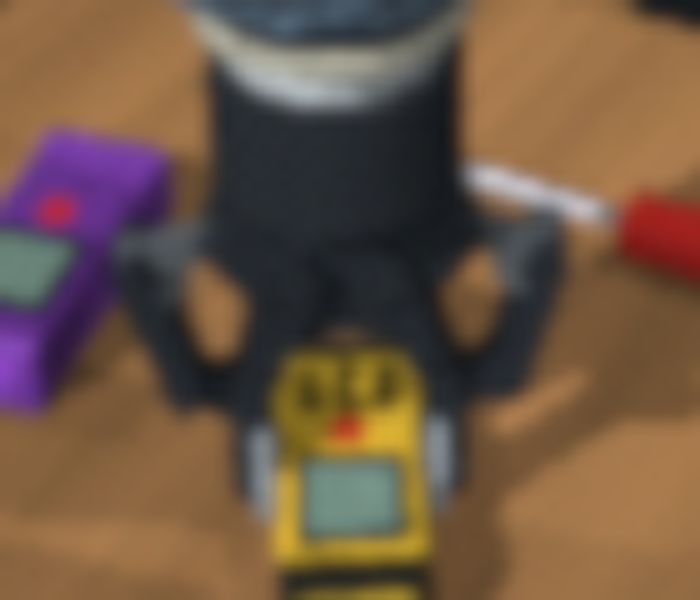

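drive_tool(
  rows=[
    {"jaw": 0.3, "delta_pos": [0, 0, -3], "rot": [0, 0, 0]},
    {"jaw": 0.3, "delta_pos": [0, 0, -8], "rot": [0, 0, 0]},
    {"jaw": 0.3, "delta_pos": [0, 0, -13], "rot": [0, 0, 0]},
    {"jaw": 0.3, "delta_pos": [0, 0, -14], "rot": [0, 0, 0]},
    {"jaw": 0.3, "delta_pos": [0, 0, -14], "rot": [0, 0, 0]},
  ],
  newtons=40,
)

```text
t: 6.3
position: [0.5207, 0.164, 0.1132]
tcp_rot: [-0.0, 0.476, 0.88, -0.0]
force: [-0.4, -0.1, -2.9]
gripper_width: 0.514
```

```bash
python3 mv.py .5117 -.2559 .10 1.642; python3 - <<'E'
from h import *
from bench import r
s=r.snapshot("side");p=r.sense()["position"]
im=crop(s,215,175,295,245,9)
for dz in(.014+.0125,.0261+.0,):
  P=T(p,.58,box(.0225,.0575,p[2]+.0261,p[2]+.0541)); wire(im,s,P,(215,175),9,(0,0,255))
cv2.imwrite("pics/a8.png",im)
E
```

```text
t 6.3 pos [0.5207 0.164  0.1132] psi 2.1498 z [-0. -0. -1.] F [-0.43 -0.13 -2.89] w 0.514
delta cm [-34.65 -23.73   1.32] rot [-0.    -0.     0.508]
```

View pics/a8.png

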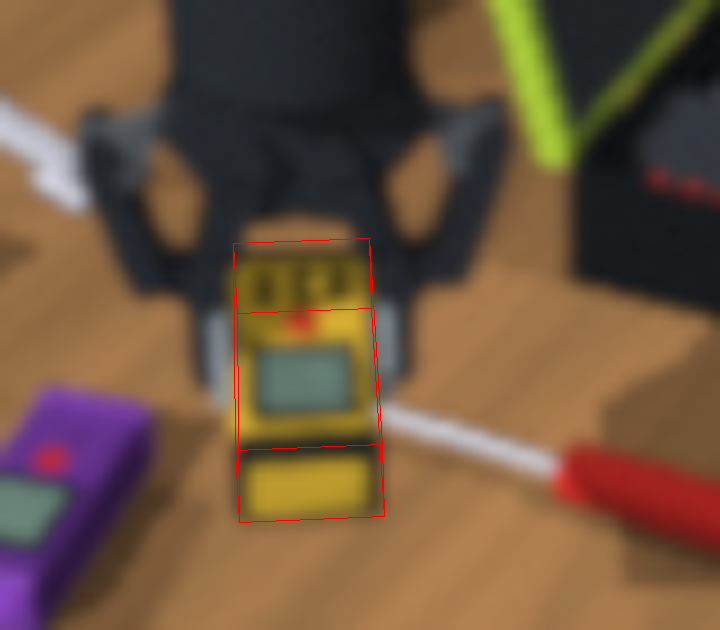

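drive_tool(
  rows=[
    {"jaw": 0.3, "delta_pos": [-4.3, -3, 0], "rot": [0, 0, 0.064]},
    {"jaw": 0.3, "delta_pos": [-8.7, -6, 0], "rot": [0, 0, 0.127]},
    {"jaw": 0.3, "delta_pos": [-13, -8.9, 0], "rot": [0, 0, 0.19]},
    {"jaw": 0.3, "delta_pos": [-17.3, -11.9, 0], "rot": [0, 0, 0.254]},
    {"jaw": 0.3, "delta_pos": [-21.7, -14.8, 0], "rot": [0, 0, 0.318]},
    {"jaw": 0.3, "delta_pos": [-26, -17.8, 0], "rot": [0, 0, 0.381]},
    {"jaw": 0.3, "delta_pos": [-30.3, -20.8, 0], "rot": [0, 0, 0.445]},
    {"jaw": 0.3, "delta_pos": [-34.6, -23.7, 0], "rot": [0, 0, 0.508]},
    {"jaw": 0.3, "delta_pos": [-34.6, -23.7, 3], "rot": [0, 0, 0.508]},
    {"jaw": 0.3, "delta_pos": [-34.6, -23.7, 5], "rot": [0, 0, 0.508]},
    {"jaw": 0.3, "delta_pos": [-34.6, -23.7, 5], "rot": [0, 0, 0.508]},
  ],
)

```text
t: 7.72
position: [0.5102, -0.2543, 0.0606]
tcp_rot: [-0.003, 0.682, 0.732, -0.001]
force: [0.5, -1.0, -2.0]
gripper_width: 0.519
```

```bash
python3 mv.py .5117 -.2559 -.012 1.642; python3 - <<'E'
from h import *
from bench import r
s=r.snapshot("side");p=r.sense()["position"];t=r.snapshot("top")
im=crop(s,260,120,360,220,5);cm=np.array([.5098,-.229])
P=T(p,.0712,box(.0225,.0575,p[2]+.0261,p[2]+.0541)); wire(im,s,P,(260,120),5,(0,0,255))
wire(im,s,T(cm,.0712,box(.08,.1,0,.055)),(260,120),5,(255,255,0))
im2=crop(t,300,140,420,250,4)
wire(im2,t,P,(300,140),4,(0,0,255));wire(im2,t,T(cm,.0712,box(.08,.1,0,.055)),(300,140),4,(255,255,0))
cv2.imwrite("pics/b0.png",im);cv2.imwrite("pics/b1.png",im2)
E
```

```text
t 7.72 pos [ 0.5102 -0.2543  0.0606] psi 1.6415 z [-0.005  0.003 -1.   ] F [ 0.47 -1.02 -2.03] w 0.519
delta cm [-0.2   0.18  7.26] rot [-0.005 -0.003 -0.   ]
```

View pics/b0.png

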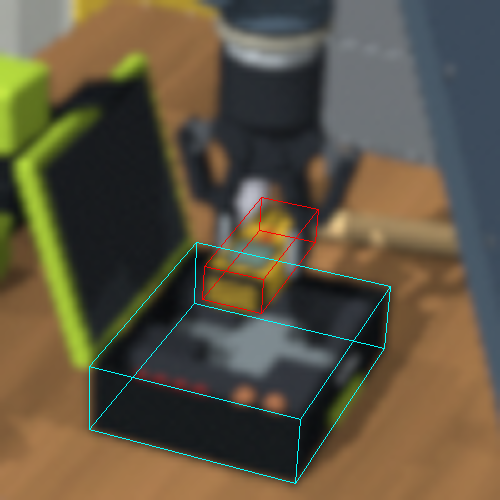

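View pics/b1.png

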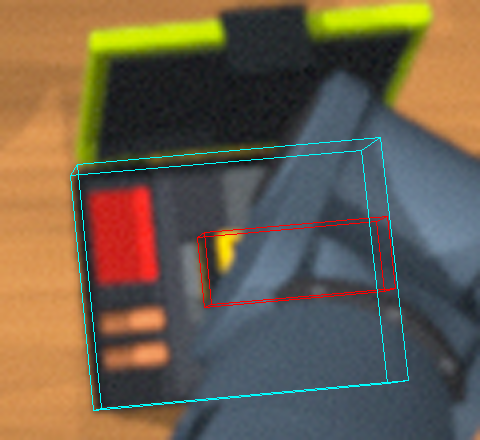

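```bash
python3 - <<'E'
from h import *
t=pickle.load(open("top0.pkl","rb"));s=pickle.load(open("side0.pkl","rb"))
pc=T((.5098,-.229),.0712,[[0,-.027,0]])[0];print(pc)
B=T(pc,.0712,box(.0275,.0625,.012,.040));S=T(pc,.0712,box(.075,.03,.012,.040))
a=crop(t,310,165,410,250,6);wire(a,t,B,(310,165),6,(0,0,255));wire(a,t,S,(310,165),6,(0,255,255))
b=crop(s,275,160,345,215,6);wire(b,s,B,(275,160),6,(0,0,255));wire(b,s,S,(275,160),6,(0,255,255))
cv2.imwrite("pics/b2.png",a);cv2.imwrite("pics/b3.png",b)
E
```

```text
[ 0.51172078 -0.25593159  0.        ]
```

View pics/b2.png

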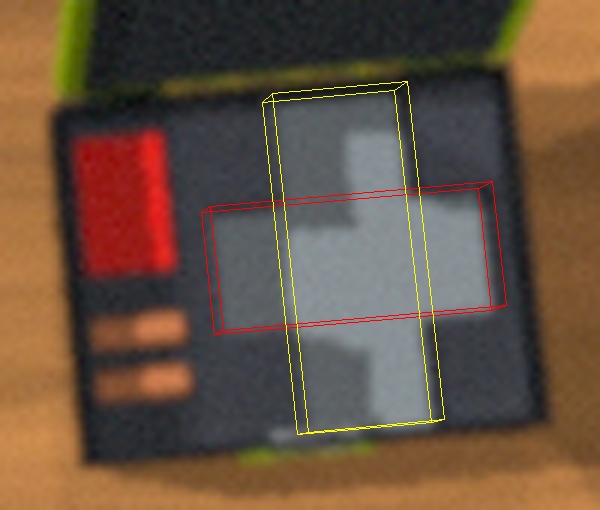

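View pics/b3.png

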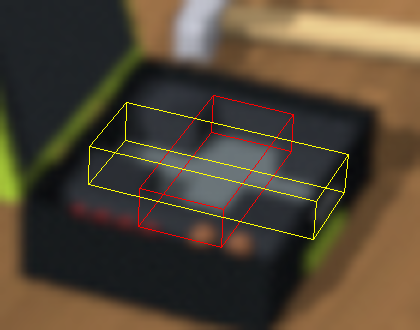

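drive_tool(
  rows=[
    {"jaw": 0.3, "delta_pos": [-0.1, 0.1, 2.5], "rot": [0, 0, 0]},
    {"jaw": 0.3, "delta_pos": [-0.1, 0.1, 4.2], "rot": [0, 0, 0]},
    {"jaw": 0.3, "delta_pos": [-0.1, 0.1, 4.2], "rot": [0, 0, 0]},
    {"jaw": 0.3, "delta_pos": [-0.1, 0.1, 4.2], "rot": [0, 0, 0]},
  ],
)

```text
t: 8.32
position: [0.5135, -0.2563, 0.0224]
tcp_rot: [0.0, 0.682, 0.732, 0.0]
force: [-0.2, -0.3, -2.2]
gripper_width: 0.516
```

```bash
python3 mv.py .512 -.256 -.012 1.642; python3 - <<'E'
from h import *
from bench import r
t=r.snapshot("top");s=r.snapshot("side");p=r.sense()["position"]
P=T(p,.0712,box(.0225,.0575,p[2]+.0261,p[2]+.0541))
pc=[.5117,-.2559];B=T(pc,.0712,box(.0275,.0625,.012,.040))
b=crop(s,275,145,345,215,8);wire(b,s,P,(275,145),8,(0,0,255));wire(b,s,B,(275,145),8,(0,255,255))
cv2.imwrite("pics/b4.png",b)
E
```

```text
t 8.32 pos [ 0.5135 -0.2563  0.0224] psi 1.6419 z [ 0.001 -0.    -1.   ] F [-0.2  -0.29 -2.23] w 0.516
delta cm [ 0.05 -0.15  3.44] rot [ 0.001  0.001 -0.   ]
```

View pics/b4.png

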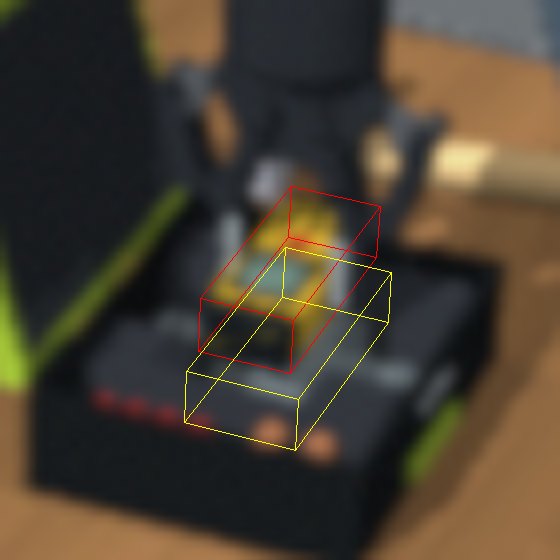

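drive_tool(
  rows=[
    {"jaw": 0.3, "delta_pos": [0, -0.1, 0.8], "rot": [0, 0, 0]},
    {"jaw": 0.3, "delta_pos": [0, -0.1, 1.5], "rot": [0, 0, 0]},
    {"jaw": 0.3, "delta_pos": [0, -0.1, 1.5], "rot": [0, 0, 0]},
  ],
)

```text
t: 8.8
position: [0.5116, -0.256, 0.0059]
tcp_rot: [-0.001, 0.682, 0.732, -0.0]
force: [0.4, -0.5, -1.0]
gripper_width: 0.517
```

```bash
python3 mv.py .512 -.256 -.012 1.642
```

```text
t 8.8 pos [ 0.5116 -0.256   0.0059] psi 1.6418 z [-0.001  0.001 -1.   ] F [ 0.36 -0.51 -0.95] w 0.517
delta cm [-0.01  0.04  1.79] rot [-0.001 -0.001 -0.   ]
```

Meter bottom is at about 0.032, below the foam top, and nothing is touching. Next is the rest of the way down.

drive_tool(
  rows=[
    {"jaw": 0.3, "delta_pos": [0, 0, 0.8], "rot": [0, 0, 0]},
    {"jaw": 0.3, "delta_pos": [0, 0, 1.5], "rot": [0, 0, 0]},
    {"jaw": 0.3, "delta_pos": [0, 0, 1.8], "rot": [0, 0, 0]},
    {"jaw": 0.3, "delta_pos": [0, 0, 1.8], "rot": [0, 0, 0]},
  ],
)

```text
t: 9.3
position: [0.512, -0.2562, -0.0116]
tcp_rot: [-0.0, 0.682, 0.732, -0.0]
force: [-0.4, -0.4, -2.3]
gripper_width: 0.513
```

```bash
python3 mv.py .512 -.256 -.013 1.642
```

```text
t 9.3 pos [ 0.512  -0.2562 -0.0116] psi 1.6418 z [-0.  0. -1.] F [-0.37 -0.39 -2.26] w 0.513
delta cm [0.02 0.01 0.14] rot [-0. -0. -0.]
```

drive_tool(
  rows=[
    {"jaw": 0.3, "delta_pos": [0, 0, 0.2], "rot": [0, 0, 0]},
    {"jaw": 0.3, "delta_pos": [0, 0, 0.2], "rot": [0, 0, 0]},
    {"jaw": -0.5, "delta_pos": [0, 0, 0.2], "rot": [0, 0, 0]},
    {"jaw": -0.5, "delta_pos": [0, 0, 0.2], "rot": [0, 0, 0]},
    {"jaw": -0.5, "delta_pos": [0, 0, 0.2], "rot": [0, 0, 0]},
    {"jaw": -0.5, "delta_pos": [0, 0, -4], "rot": [0, 0, 0]},
    {"jaw": -0.5, "delta_pos": [0, 0, -10], "rot": [0, 0, 0]},
    {"jaw": -0.5, "delta_pos": [0, 0, -16], "rot": [0, 0, 0]},
    {"jaw": -0.5, "delta_pos": [0, 0, -20], "rot": [0, 0, 0]},
  ],
)

```text
t: 10.42
position: [0.5125, -0.2565, 0.1918]
tcp_rot: [0.001, 0.682, 0.732, 0.0]
force: [0.1, 0.4, -0.2]
gripper_width: 0.747
```

```bash
python3 mv.py .512 -.256 -.013 1.642; python3 - <<'E'
from h import *
from bench import r
t=r.snapshot("top");s=r.snapshot("side")
pc=[.5117,-.2559];B=T(pc,.0712,box(.0225,.0575,.012,.040))
b=crop(s,260,120,350,215,6);wire(b,s,B,(260,120),6,(0,0,255))
cv2.imwrite("pics/b5.png",b)
cv2.imwrite("pics/b6.png",crop(t,300,130,420,250,5))
E
```

```text
t 10.43 pos [ 0.5125 -0.2565  0.1918] psi 1.6418 z [ 0.003 -0.002 -1.   ] F [ 0.15  0.45 -0.17] w 0.747
delta cm [ 0.08 -0.09 20.48] rot [ 0.002  0.002 -0.   ]
```

View pics/b5.png

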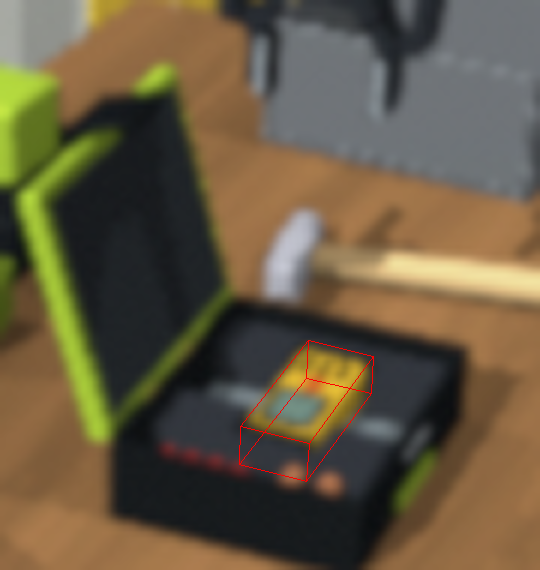

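View pics/b6.png

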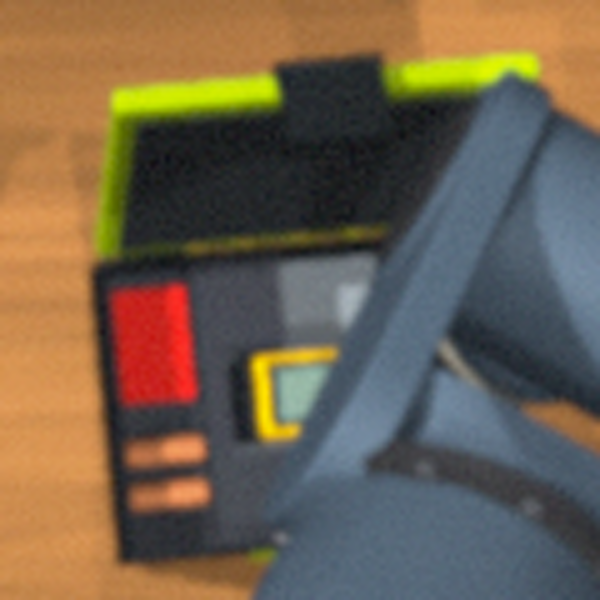

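The meter is in the pocket: the wireframe matches it in the side view, and in the top view its end is inside at (248,400) of the crop. Next is the lid. I'll shut the jaws, turn the tool 90° and go over behind the lid.

drive_tool(
  rows=[
    {"jaw": 1, "delta_pos": [0, 0, -3], "rot": [0, 0, 0.17]},
    {"jaw": 1, "delta_pos": [0, 0, -5], "rot": [0, 0, 0.34]},
    {"jaw": 1, "delta_pos": [0, 0, -6], "rot": [0, 0, 0.51]},
    {"jaw": 1, "delta_pos": [0, 0, -6], "rot": [0, 0, 0.68]},
    {"jaw": 1, "delta_pos": [0, 0, -6], "rot": [0, 0, 0.85]},
    {"jaw": 1, "delta_pos": [0, 0, -6], "rot": [0, 0, 1.02]},
    {"jaw": 1, "delta_pos": [0, 0, -6], "rot": [0, 0, 1.19]},
    {"jaw": 1, "delta_pos": [0, 0, -6], "rot": [0, 0, 1.36]},
    {"jaw": 1, "delta_pos": [0, 0, -6], "rot": [0, 0, 1.5]},
    {"jaw": 1, "delta_pos": [0, 0, -6], "rot": [0, 0, 1.57]},
    {"jaw": 1, "delta_pos": [0, 0, -6], "rot": [0, 0, 1.57]},
  ],
)

```text
t: 11.9
position: [0.5118, -0.2561, 0.2477]
tcp_rot: [-0.0, 0.999, 0.036, -0.001]
force: [-0.6, -0.3, -0.7]
gripper_width: 0.004
```

```bash
python3 mv.py .6894 -.2162 .25 .0712; python3 - <<'E'
from h import *
from bench import r
t=r.snapshot("top");s=r.snapshot("side")
c=[.5098,-.229]
p=r.sense()["position"]
b=crop(s,230,60,380,220,4)
for a in(1.75,1.85): wire(b,s,T(c,.0712,lid(a)),(230,60),4,(0,0,255))
q=(proj(s,[p+[0,0,.036]])[0]+.5-[230,60])*4; cv2.circle(b,tuple(np.int32(q)),4,(255,0,255),1)
cv2.imwrite("pics/c0.png",b)
print(back(t,(369,107),.06),back(t,(425,85),.06))
E
```

```text
t 11.9 pos [ 0.5118 -0.2561  0.2477] psi 0.0723 z [-0.001  0.001 -1.   ] F [-0.56 -0.27 -0.74] w 0.004
delta cm [18.   -2.69 -0.24] rot [-0.001  0.001  0.001]
[ 0.77630378 -0.2611392   0.06      ] [ 0.83412865 -0.41272833  0.06      ]
```

View pics/c0.png

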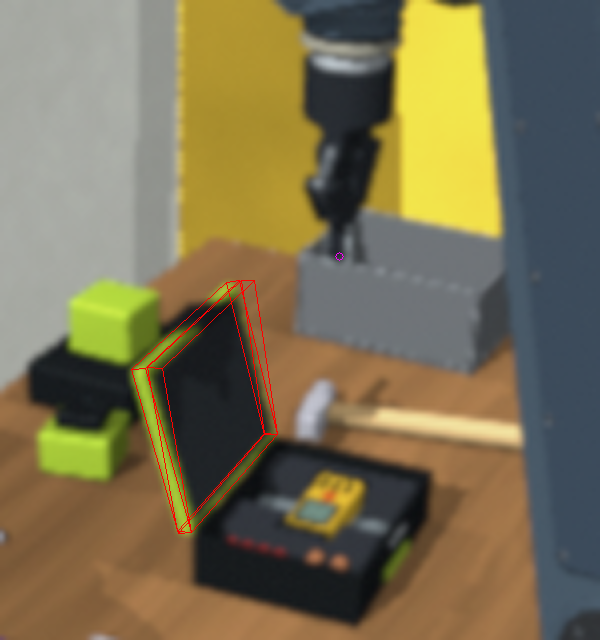

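drive_tool(
  rows=[
    {"jaw": 1, "delta_pos": [6, -0.9, 0], "rot": [0, 0, 0]},
    {"jaw": 1, "delta_pos": [12, -1.8, 0], "rot": [0, 0, 0]},
    {"jaw": 1, "delta_pos": [18, -2.7, 0], "rot": [0, 0, 0]},
    {"jaw": 1, "delta_pos": [18.3, -2.7, 0], "rot": [0, 0, 0]},
    {"jaw": 1, "delta_pos": [18.3, -2.7, 4], "rot": [0, 0, 0]},
    {"jaw": 1, "delta_pos": [18.3, -2.7, 6], "rot": [0, 0, 0]},
    {"jaw": 1, "delta_pos": [18.3, -2.7, 6], "rot": [0, 0, 0]},
  ],
)

```text
t: 12.88
position: [0.6913, -0.2163, 0.1871]
tcp_rot: [-0.001, 0.999, 0.036, -0.001]
force: [-0.3, 1.6, 0.0]
gripper_width: -0.002
```

```bash
python3 mv.py .6894 -.2162 .138 .0712; python3 - <<'E'
from h import *
from bench import r
t=r.snapshot("top");s=r.snapshot("side")
cv2.imwrite("pics/c1.png",np.hstack([crop(s,230,60,330,210,4),crop(t,310,60,410,210,4)]))
E
```

```text
t 12.88 pos [ 0.6913 -0.2163  0.1871] psi 0.0722 z [-0.003  0.001 -1.   ] F [-0.27  1.58  0.03] w -0.002
delta cm [-0.18 -0.01  4.92] rot [-0.001  0.003  0.001]
```

View pics/c1.png

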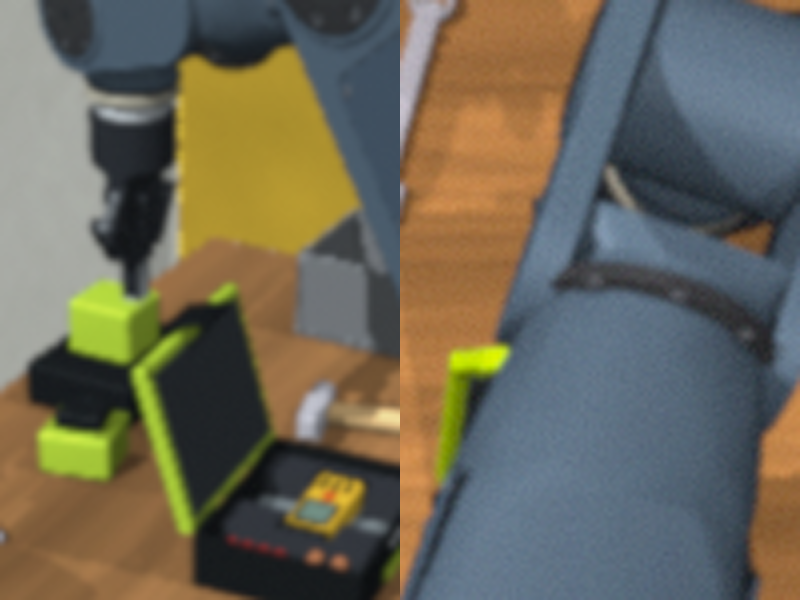

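drive_tool(
  rows=[
    {"jaw": 1, "delta_pos": [0, 0, 2.5], "rot": [0, 0, 0]},
    {"jaw": 1, "delta_pos": [0, 0, 4.9], "rot": [0, 0, 0]},
    {"jaw": 1, "delta_pos": [0, 0, 4.9], "rot": [0, 0, 0]},
    {"jaw": 1, "delta_pos": [-0.5, 0, 4.9], "rot": [0, 0, 0]},
    {"jaw": 1, "delta_pos": [-1.0, 0, 4.9], "rot": [0, 0, 0]},
    {"jaw": 1, "delta_pos": [-1.0, 0, 4.9], "rot": [0, 0, 0]},
  ],
)

```text
t: 13.72
position: [0.6826, -0.2171, 0.1407]
tcp_rot: [0.0, 0.999, 0.036, 0.001]
force: [-1.1, -0.3, 0.2]
gripper_width: -0.001
```

```bash
python3 mv.py .6894 -.2162 .138 .0712; python3 - <<'E'
from h import *
from bench import r
s=r.snapshot("side")
cv2.imwrite("pics/c2.png",crop(s,230,80,330,210,5)[:600])
E
```

```text
t 13.72 pos [ 0.6826 -0.2171  0.1407] psi 0.0716 z [ 0.001 -0.    -1.   ] F [-1.11 -0.3   0.16] w -0.001
delta cm [ 0.69 -0.04  0.27] rot [ 0.    -0.001  0.   ]
```

View pics/c2.png

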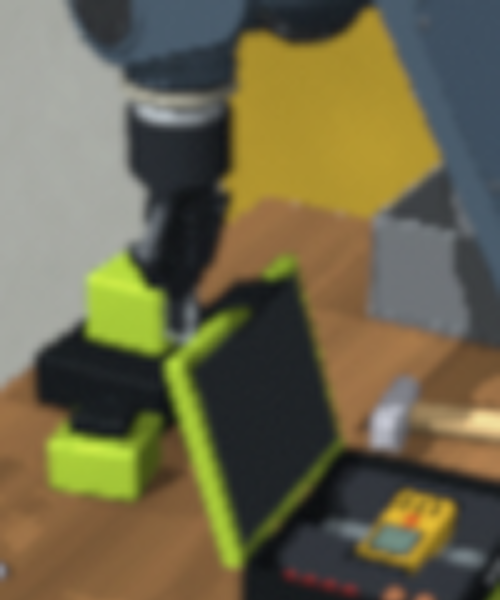

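drive_tool(
  rows=[
    {"jaw": 1, "delta_pos": [-1.5, 0, 0], "rot": [0, 0, 0]},
    {"jaw": 1, "delta_pos": [-3, 0, 0], "rot": [0, 0, 0]},
    {"jaw": 1, "delta_pos": [-4.5, 0, 0], "rot": [0, 0, 0]},
    {"jaw": 1, "delta_pos": [-6, 0, 0], "rot": [0, 0, 0]},
    {"jaw": 1, "delta_pos": [-7, 0, 0], "rot": [0, 0, 0]},
    {"jaw": 1, "delta_pos": [-8, 0, 0.1], "rot": [0, 0, 0]},
    {"jaw": 1, "delta_pos": [-9, 0, 0.2], "rot": [0, 0, 0]},
    {"jaw": 1, "delta_pos": [-10.1, 0, 0.3], "rot": [0, 0, 0]},
    {"jaw": 1, "delta_pos": [-10.1, 0, 0.3], "rot": [0, 0, 0]},
  ],
)

```text
t: 14.9
position: [0.581, -0.2242, 0.1365]
tcp_rot: [-0.0, 0.999, 0.036, -0.0]
force: [0.5, -0.0, 0.3]
gripper_width: 0.001
```

```bash
python3 mv.py .547 -.2257 .127 .0712; python3 - <<'E'
from h import *
from bench import r
s=r.snapshot("side");b=crop(s,240,80,340,210,5)[:600]
wire(b,s,T([.5098,-.229],.0712,lid(1.3)),(240,80),5,(0,0,255))
cv2.imwrite("pics/c3.png",b)
E
```

```text
t 14.9 pos [ 0.581  -0.2242  0.1365] psi 0.0714 z [-0.001  0.    -1.   ] F [ 0.52 -0.02  0.34] w 0.001
delta cm [-3.4  -0.09  0.95] rot [-0.     0.001  0.   ]
```

View pics/c3.png

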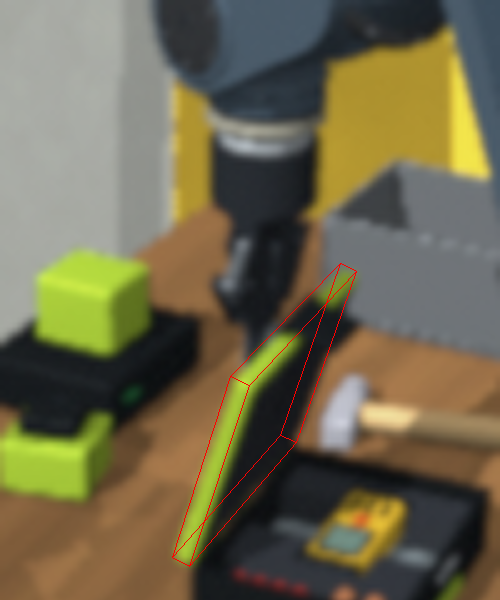

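drive_tool(
  rows=[
    {"jaw": 1, "delta_pos": [-1.1, 0, 0.25], "rot": [0, 0, 0]},
    {"jaw": 1, "delta_pos": [-2.3, 0, 0.6], "rot": [0, 0, 0]},
    {"jaw": 1, "delta_pos": [-3.4, 0, 1.1], "rot": [0, 0, 0]},
    {"jaw": 1, "delta_pos": [-4.5, 0, 1.6], "rot": [0, 0, 0]},
    {"jaw": 1, "delta_pos": [-5.5, 0, 2.3], "rot": [0, 0, 0]},
    {"jaw": 1, "delta_pos": [-6.4, 0, 3.1], "rot": [0, 0, 0]},
    {"jaw": 1, "delta_pos": [-7.2, 0, 4], "rot": [0, 0, 0]},
    {"jaw": 1, "delta_pos": [-8, 0, 4.9], "rot": [0, 0, 0]},
    {"jaw": 1, "delta_pos": [-8.6, 0, 5.9], "rot": [0, 0, 0]},
    {"jaw": 1, "delta_pos": [-9.1, 0, 6.8], "rot": [0, 0, 0]},
    {"jaw": 1, "delta_pos": [-9.4, 0, 7.6], "rot": [0, 0, 0]},
    {"jaw": 1, "delta_pos": [-9.4, 0, 7.6], "rot": [0, 0, 0]},
  ],
)

```text
t: 16.45
position: [0.4877, -0.2307, 0.06]
tcp_rot: [-0.0, 0.999, 0.036, -0.001]
force: [0.3, 0.4, 0.6]
gripper_width: -0.001
```

```bash
python3 mv.py .440 -.234 .06 .0712; python3 - <<'E'
from h import *
from bench import r
s=r.snapshot("side");b=crop(s,250,80,350,210,5)[:600]
wire(b,s,T([.5098,-.229],.0712,lid(.25)),(250,80),5,(0,0,255))
cv2.imwrite("pics/c4.png",b)
E
```

```text
t 16.45 pos [ 0.4877 -0.2307  0.06  ] psi 0.0717 z [-0.001  0.001 -1.   ] F [0.29 0.39 0.62] w -0.001
delta cm [-4.79 -0.01  0.  ] rot [-0.001  0.001  0.001]
```

View pics/c4.png

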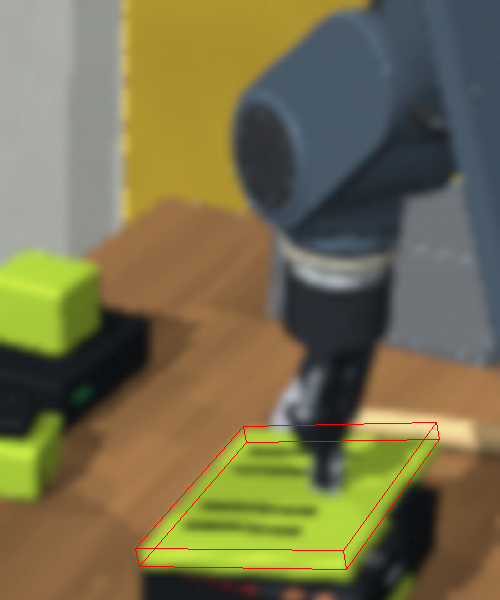

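drive_tool(
  rows=[
    {"jaw": 1, "delta_pos": [0, 0, -2.5], "rot": [0, 0, 0]},
    {"jaw": 1, "delta_pos": [-2, 0, -2.5], "rot": [0, 0, 0]},
    {"jaw": 1, "delta_pos": [-4.2, 0, -2], "rot": [0, 0, 0]},
    {"jaw": 1, "delta_pos": [-4.2, 0, -1.5], "rot": [0, 0, 0]},
    {"jaw": 1, "delta_pos": [-4.2, 0, -0.5], "rot": [0, 0, 0]},
    {"jaw": 1, "delta_pos": [-4.2, 0, 0.4], "rot": [0, 0, 0]},
    {"jaw": 1, "delta_pos": [-4.2, 0, 1], "rot": [0, 0, 0]},
    {"jaw": 1, "delta_pos": [-4.2, 0, 1], "rot": [0, 0, 0]},
  ],
)

```text
t: 17.5
position: [0.4463, -0.2337, 0.0501]
tcp_rot: [-0.0, 0.999, 0.036, -0.0]
force: [0.2, 0.5, 0.4]
gripper_width: -0.004
```

```bash
python3 mv.py .446 -.2335 .033 .0712; python3 - <<'E'
from h import *
from bench import r
s=r.snapshot("side");b=crop(s,250,80,350,210,5)[:600]
wire(b,s,T([.5098,-.229],.0712,lid(.12)),(250,80),5,(0,0,255))
cv2.imwrite("pics/c5.png",b)
E
```

```text
t 17.5 pos [ 0.4463 -0.2337  0.0501] psi 0.0719 z [-0.001  0.    -1.   ] F [0.2  0.53 0.38] w -0.004
delta cm [-0.02 -0.02  1.71] rot [-0.001  0.001  0.001]
```

View pics/c5.png

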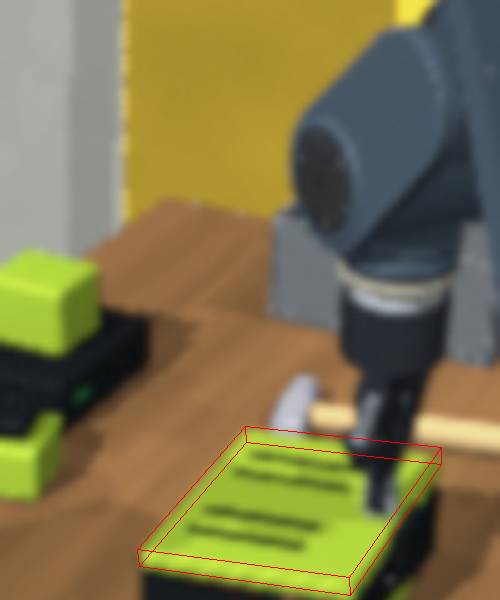

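drive_tool(
  rows=[
    {"jaw": 1, "delta_pos": [0, 0, 0.4], "rot": [0, 0, 0]},
    {"jaw": 1, "delta_pos": [0, 0, 0.7], "rot": [0, 0, 0]},
    {"jaw": 1, "delta_pos": [0, 0, 0.9], "rot": [0, 0, 0]},
    {"jaw": 1, "delta_pos": [0, 0, 0.9], "rot": [0, 0, 0]},
  ],
)

```text
t: 18.05
position: [0.4464, -0.2339, 0.0416]
tcp_rot: [0.0, 0.999, 0.036, 0.0]
force: [-0.3, 0.1, 0.3]
gripper_width: -0.005
```

drive_tool(
  rows=[
    {"jaw": 1, "delta_pos": [0, 0, 0.2], "rot": [0, 0, 0]},
    {"jaw": 1, "delta_pos": [0, 0, 0.3], "rot": [0, 0, 0]},
    {"jaw": 1, "delta_pos": [0, 0, 0.3], "rot": [0, 0, 0]},
  ],
)

```text
t: 18.42
position: [0.4463, -0.2338, 0.0386]
tcp_rot: [-0.0, 0.999, 0.036, -0.0]
force: [-0.1, -0.5, -0.2]
gripper_width: -0.001
```

drive_tool(
  rows=[
    {"jaw": 1, "delta_pos": [0, 0, 0.2], "rot": [0, 0, 0]},
    {"jaw": 1, "delta_pos": [0, 0, 0.3], "rot": [0, 0, 0]},
    {"jaw": 1, "delta_pos": [0, 0, 0.3], "rot": [0, 0, 0]},
  ],
)

```text
t: 18.8
position: [0.4464, -0.234, 0.0366]
tcp_rot: [0.0, 0.999, 0.036, 0.0]
force: [-4.2, 1.9, 16.3]
gripper_width: -0.001
```

```bash
python3 - <<'E'
from h import *
from bench import r
s=r.snapshot("side");b=crop(s,250,80,350,210,5)[150:]
for a,c in((.0,(0,0,255)),(.08,(255,0,0))): wire(b,s,T([.5098,-.229],.0712,lid(a)),(250,110),5,c)
cv2.imwrite("pics/c6.png",b)
E
```

```text
(no output)
```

View pics/c6.png

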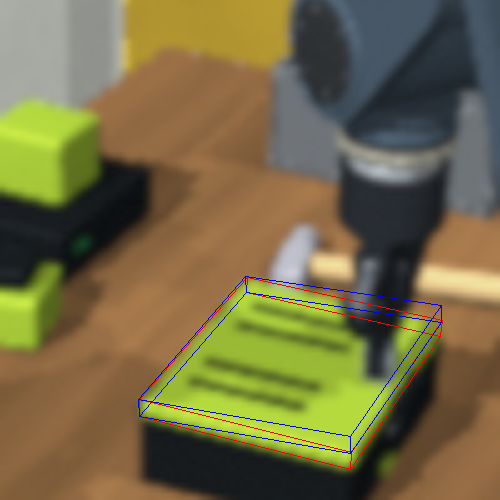

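drive_tool(
  rows=[
    {"jaw": 1, "delta_pos": [0, 0, 0.05], "rot": [0, 0, 0]},
    {"jaw": 1, "delta_pos": [0, 0, 0.1], "rot": [0, 0, 0]},
    {"jaw": 1, "delta_pos": [0, 0, 0.1], "rot": [0, 0, 0]},
  ],
)

```text
t: 19.23
position: [0.4465, -0.2341, 0.0364]
tcp_rot: [0.0, 0.999, 0.036, 0.0]
force: [-9.2, 3.5, 28.4]
gripper_width: 0.004
```

Force rose to 28 N with only 0.2 mm of motion. That is a hard stop, well past the catch's 14 N. I'll lift off and check that the lid stays down.

drive_tool(
  rows=[
    {"jaw": 1, "delta_pos": [0, 0, -1], "rot": [0, 0, 0]},
    {"jaw": 1, "delta_pos": [0, 0, -5], "rot": [0, 0, 0]},
    {"jaw": 1, "delta_pos": [-4, 0, -11], "rot": [0, 0, 0]},
    {"jaw": 1, "delta_pos": [-10, 0, -16], "rot": [0, 0, 0]},
    {"jaw": 1, "delta_pos": [-14, 0, -18], "rot": [0, 0, 0]},
    {"jaw": 1, "delta_pos": [-14, 0, -18], "rot": [0, 0, 0]},
  ],
)

```text
t: 19.98
position: [0.3053, -0.2445, 0.2167]
tcp_rot: [0.002, 0.999, 0.035, 0.001]
force: [0.1, -0.3, -1.0]
gripper_width: 0.004
```

```bash
python3 - <<'E'
from h import *
from bench import r
s=r.snapshot("side");b=crop(s,265,130,345,225,8)[:600]; b0=b.copy()
for a,c in((.0,(0,0,255)),(.05,(255,0,0))): wire(b,s,T([.5098,-.229],.0712,lid(a)),(265,130),8,c)
cv2.imwrite("pics/d0.png",cv2.resize(np.hstack([b0,b]),(800,375)))
cv2.imwrite("pics/d1.png",s["pixels"][:,:,::-1])
t=r.snapshot("top");cv2.imwrite("pics/d2.png",t["pixels"][:,:,::-1])
print(r.sense()["position"],r.sense()["force"])
E
```

```text
[ 0.30661142 -0.24423984  0.21507105] [0.17903839 0.41892284 0.07391714]
```

View pics/d0.png

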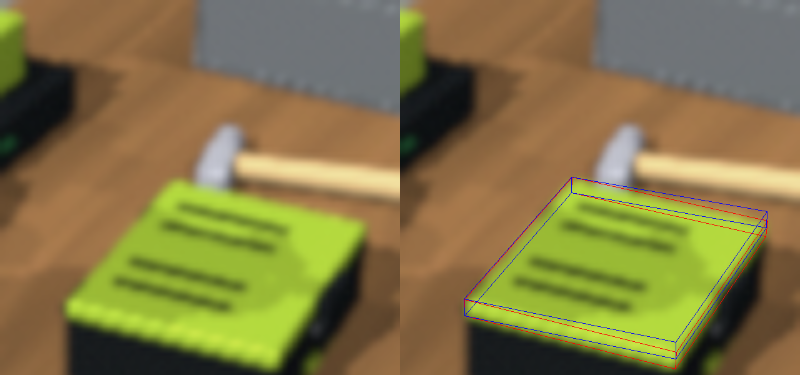

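View pics/d2.png

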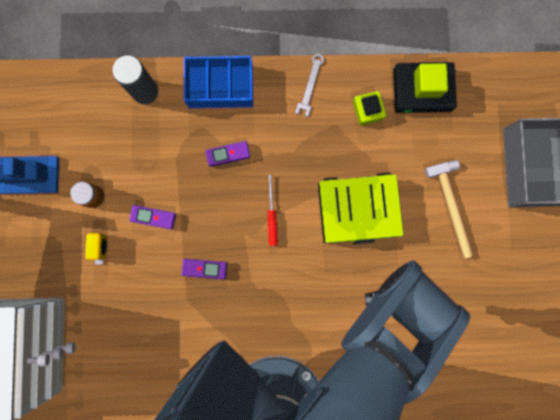

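```bash
python3 - <<'E'
from h import *
from bench import r
from scipy.ndimage import map_coordinates as mc
s=r.snapshot("side"); g=cv2.GaussianBlur(np.float32(s["pixels"][:,:,1]),(0,0),.7)
for a in(0,.03,.06):
  L=T([.5098,-.229],.0712,lid(a)) # idx 2:(.16,+y,inner)3:(.16,-y,inner) 6,7 outer; 
  out=[]
  for i,j,lab in((1,2,"+y inner edge"),(6,7,"front outer edge")):
    for f in(.55,.7,.85,.93):
      X=L[i]+(L[j]-L[i])*f; p=proj(s,[X])[0]; k=np.arange(-4,4.01,.1)
      v=mc(g,[p[1]+k,p[0]+0*k],order=1); d=np.diff(v); out.append((lab,f,round(k[np.argmin(d)],1)))
  print(a,[o[2] for o in out])
E
```

```text
0 [np.float64(-0.2), np.float64(0.0), np.float64(-0.5), np.float64(-0.5), np.float64(0.2), np.float64(2.0), np.float64(0.9), np.float64(1.8)]
0.03 [np.float64(0.2), np.float64(0.9), np.float64(1.5), np.float64(1.1), np.float64(1.4), np.float64(3.2), np.float64(2.2), np.float64(3.1)]
0.06 [np.float64(0.9), np.float64(1.6), np.float64(2.4), np.float64(2.2), np.float64(3.5), np.float64(3.4), np.float64(3.3), np.float64(3.9)]
```

The +y lid edge fits an angle of about 0 to 0.01 rad, since the residuals stay within half a pixel at 0. That means the lid is shut and held with nothing touching it.

```bash
python3 - <<'E'
from bench import r
print(r.sign_off())
E
```

```text
the job is handed in; nothing more can be done
None
```

The yellow meter is back in its foam pocket, screen up, and the lid is pressed shut and stays down. I handed the job in at about 20 s; the hand-in gives no verdict.

- **Meter:** I set it down within about 1 mm of the computed pocket centre. With the jaws open, the side view showed it flat in the pocket. After the lid closed I could no longer see it.
- **Lid:** I pushed it over from behind, then pressed near the front edge. The force rose from 16 N to 28 N over 0.2 mm, a hard stop beyond the 10–14 N of the catch. After I lifted off, the side-view fit gave about 0 to 0.01 rad along the lid's +y edge. The front-edge points of that fit scattered by 0 to 2 px, so they neither confirm nor contradict it.
- **Other things:** in the last pictures the bystanders and the purple look-alikes looked unmoved. The arm stood clear with the force reading near zero.
- **Disagreement:** the fingertips are really about 36 mm above the reported TCP with the jaws shut, not at it. A first trial closing passed above the meter without touching it, and I corrected every height after that.

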